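Fill the paint-tin feeder on the studio table

ROBOT

A 6-joint arm with a two-finger parallel gripper is mounted at the origin on the work surface. World frame = base frame: x ahead of the robot, y to its left, z up, the work surface at z = 0. Lengths are in mm, angles in rad, forces in N, time in s.
With the tool pointing down it reaches from about 275 to 750 mm from the base axis. Payload 10.2 kg.
Tool frame: the origin (TCP) lies between the finger pads; the fingertips stand ctrl.tips_ahead ahead of it and the grasp point (between the pads) lies 8 mm behind it (ctrl.tips_ahead is the distance from the TCP to the fingertips, in mm); z points along the fingers, y is the direction in which the jaws open and shut (so a half turn about z gives the same grasp; the last joint's range is limited). The gripper opens to 85 mm and grips with 20 to 120 N. Pads are 22 mm wide; open, the fingers measure 114 mm over their backs; the gripper's body (76 mm by 85 mm) begins 54 mm behind the grasp point. The pads swing forward as they close: fully open they stand 13 mm farther back than shut.
Start: joints at [-1.378, 0.313, 1.498, -0, 1.331, -0.223], TCP at [212.047, -480.278, 242.294] pointing down, gripper open.
Joint ranges: [-2.94, 2.94], [-0.97, 2.17], [0.19, 2.56], [-1.23, 4.37], [0.02, 3.11], [-2.88, 2.88]. Speed limits (rad/s): [2.39, 2.39, 3.01, 3.14, 3.14, 3.14].

INTERFACE

Orientations are given as a unit quaternion [w, x, y, z].
In Python, from rig import ctrl gives the robot as it stands. The module is installed in compiled form; this text tells all that it offers.
- The arm moves only by the tool move_arm, never from a script. Its argument "motion" is a list of rows, each an object with "offset": the shift along the tool's x, y, z in m, a list of three; "angular": the turn, a rotation vector about the tool's x, y, z in degrees, a list of three; "jaw": the finger opening in m, from 0 to 0.0854. In form: [{"offset": [tx, ty, tz], "angular": [ax, ay, az], "jaw": jaw}, ...]. A call has 1 to 5 rows; each row is the pose to reach, as a shift and turn from the pose commanded when the call began, along the tool's axes at that moment; what a row does not reach only later rows make up. A row lasts 1/8 s, in which the tool goes at most 62.5 mm and 10.7 degrees, less where a joint would pass 70% of its speed; a pose out of reach is approached as far as the arm can. A call with a gripper value outside its range is refused whole. The fingers move at their own pace and stop on an object; "squeeze" is the grip in N (left out, the last holds). Time passes only in rows, so rows that repeat a pose let the fingers close. It gives the time, the measured TCP pose, the force and the opening at its end, in the units of the state.
- ctrl.sense(): the state, without advancing time (a new reading comes with each control period).
- ctrl.capture(name): name is "scene" or "top" or "wrist"; returns a dict with "img" (480x640x3 uint8, red, green, blue), "intrinsics" (3x3 intrinsics, pixels), "rvec" (rotation vector, rad) and "tvec" (3), from world to camera coordinates, as OpenCV has them. Camera axes: x right, y down, z forward; pixel columns grow to the right and rows downward; lengths in mm; the calibration is good to about 2 mm. The wrist camera is an equidistant fisheye: a pixel r from the principal point sees the ray r / f radians off the axis. A picture is of the moment at which its call begins. There is no depth.
- ctrl.finish_job(): hands the job in, once; it reports no verdict.
The state is a dict: "time_s": time; "joints": joint angles; "dq": joint speeds; "tau": joint torques, N m; "eef_pos": TCP position; "ee_rot": TCP orientation; "force": force on the tool from outside, world axes, zero at the start; "wrist_torque": the same for the moment, N m; "grip_width": opening from 0.0 (shut) to 1.0 (fully open).
Only numpy, scipy, OpenCV 4.12 (cv2) and the standard library are available. Lean on these libraries where they do the work, as an engineer would, in place of code of your own. Each camera call takes 0.05 s, during which the arm holds its last target. There are 200 camera calls.

TASK

Draw the keeper rod out of the sloped roller feeder and lay it down on the bare table top. Then load every oblong tin, upright, on the upper end of the rollers so that they all roll down and stand in one closed row against the stop, and only then push the keeper rod back from the robot's side through both eyelets behind them, until its tip stands clear out of the far one. Do not disturb the other things on the table.

Things in the scene. Friction and masses are not known exactly. Their poses are not given: they have to be found in the camera images.
- feeder: fixed gravity feeder: straight lane of free braked rollers (20 mm, 24 mm apart; a tin rolls down it slowly by itself) between low rails. Origin on the table under the stop's inner face, on the lane's centre line; x horizontal, uphill along the lane (roughly to the robot's left), y across it towards the robot, z up. The bed is 430 mm long and rises 0.122 rad; its top is 45 mm up at the stop
- feeder_stop (a point): point on the bed at the stop's inner face, lane centre; axes as feeder. Stop: plate 68 mm above the bed. Rails: inner faces 60 mm apart, 12 mm above the bed; tins go in with their 64 mm length along the lane. A bar over the lane's middle, 96 mm above the bed, runs from the stop to 262 mm on two arches; tins roll under it, between side bars 50 mm up. Five tins reach 320 mm
- feeder_load (a point): point on the bed, lane centre, 385 mm up the slope from the stop, in the stretch open for loading (350 to 430 mm): where the centre of a tin's underside goes when loading; axes as feeder (not tilted)
- eye_near (a point): centre of the 17 mm round eyelet in the upright steel lug on the robot's side of the lane; its axis is the feeder's y; axes as feeder. Lugs: 6 mm thick, 40 mm wide, top 66 mm above the bed, 39 mm either side of the lane's centre line, 338 mm up from the stop; eyelet centres 45 mm above the bed, 131 mm above the table
- eye_far (a point): centre of the matching eyelet on the far side of the lane, 78 mm from eye_near, same height
- rod: keeper rod: steel shaft 10 mm thick, 112 mm long, rounded end, on a wooden grip 60 mm long and 18 mm square; 0.09 kg. Origin mid-grip, on the axis; x along the shaft to the tip. At the start it is through both eyelets, grip on the robot's side, lying on their lower edges (axis about 3.5 mm below their centres). Lying on the table its tip droops 4 mm
- rod_tip (a point): end of the rod's shaft, 142 mm from the middle of the grip along the rod's x
- tin1: aluminium oblong tin of settled paint paste (bottom-heavy), 64 mm long (its x), 52 mm wide (its y), 72 mm high, with a 9 mm black screw cap on top; about 0.32 kg; origin at the centre of its underside, z up. All tins are alike; three to five are there, standing on the table between the robot and the feeder. Grip it across its 52 mm width
- tin2: a tin like tin1
- tin3: a tin like tin1
- tin4: a tin like tin1
- tin5: a tin like tin1
- brush_jar: bystander, not to be disturbed: glass jar of brushes, 76 mm across, 95 mm high, brushes to 200 mm; origin under its centre
- turps: bystander, not to be disturbed: amber bottle, 68 mm across, 190 mm high; origin under its centre
- round_pot: bystander, not to be disturbed: round lidded steel paint pot, 90 mm across, 96 mm high; origin under its centre
- mug: bystander, not to be disturbed: white mug, 80 mm across, 90 mm high; origin under its centre
- spray: bystander, not to be disturbed: spray can, 64 mm across, 180 mm high; origin under its centre
- spatula: bystander, not to be disturbed: painting spatula 200 mm long lying on the table; origin near its middle

How it is judged:
By the outcome, as a careful person would: the job done as asked, in the order asked, and still so for the second after the job is handed in, with the robot touching nothing.
Of tin1, tin2, tin3, tin4, tin5 only 3 to 5 are there at a start; the rules pass over those that are not, and their reading is None.
At some moment in a run one of tin1, tin2, tin3, tin4, tin5 may be knocked a few centimetres aside while the robot is not near it.
It also fails if it takes over 200 s, if anything falls off the work surface, if the arm or the gripper's body presses on something with over 40 N, if the wrist force passes 120 N, or if a joint passes its speed limit or range.

## Working session

There is one attempt and no reset: what is moved stays moved. The work goes in short steps, Python scripts to look and compute and a tool call to move; the robot and the scene stay as the last step left them, time stands still between calls to the robot, and variables do not carry over. Pictures are saved under pics/ and viewed, about 12 in all and at most 16, crops included, and the job is handed in when it is done.

Besides the shell and the picture viewer there is one more tool, called by a JSON object that holds its "name" and its "arguments", one argument or row to a line. move_arm: Moves the arm, as the interface text tells. Its arguments: {"type":"object","properties":{"motion":{"type":"array","items":{"type":"object","properties":{"offset":{"type":"array","items":{"type":"number"}},"angular":{"type":"array","items":{"type":"number"}},"jaw":{"type":"number"}}}},"squeeze":{"type":"number"}},"required":["motion"]}

```bash
mkdir -p pics
cat > h.py <<'E'
import numpy as np, cv2
from scipy.spatial.transform import Rotation as R
from rig import ctrl
def cap(n,name=None):
    c=ctrl.capture(n)
    if name: cv2.imwrite(f'pics/{name}.png',c['img'][:,:,::-1])
    return c
def ray(c,u,v):
    K=np.array(c['intrinsics']);M=R.from_rotvec(np.ravel(c['rvec'])).as_matrix();t=np.ravel(c['tvec'])
    d=np.linalg.inv(K)@np.array([u,v,1.]);return -M.T@t,M.T@d
def onz(c,u,v,z):
    o,d=ray(c,u,v);return o+d*(z-o[2])/d[2]
def proj(c,P):
    return cv2.projectPoints(np.array(P,float).reshape(-1,1,3),np.array(c['rvec'],float).reshape(3,1),np.array(c['tvec'],float).reshape(3,1),np.array(c['intrinsics'],float),None)[0].reshape(-1,2)
def tri(c1,p1,c2,p2):
    (o1,d1),(o2,d2)=ray(c1,*p1),ray(c2,*p2)
    s=np.linalg.lstsq(np.c_[d1,-d2],o2-o1,rcond=None)[0];a=o1+s[0]*d1;b=o2+s[1]*d2
    return (a+b)/2,np.linalg.norm(a-b)
E
python3 - <<'E'
from h import *
import pickle
d={n:cap(n,n+'0') for n in('scene','top','wrist')}
pickle.dump(d,open('c0.pkl','wb'))
for n in d: print(n,d[n]['intrinsics'],d[n]['rvec'],d[n]['tvec'],ray(d[n],320,240))
print(ctrl.sense(),ctrl.tips_ahead)
E
```

```text
scene [[470.04091405   0.         312.35766502]
 [  0.         470.04091405 241.31241486]
 [  0.           0.           1.        ]] [ 1.98203062  1.10558582 -0.58581352] [-296.02264207 -174.11274594 1405.16444951] (array([1218.31174837, -371.43348851,  685.70068578]), array([-0.68953899,  0.41983095, -0.59038132]))
top [[615.97029325   0.         316.48504491]
 [  0.         615.97029325 234.52991522]
 [  0.           0.           1.        ]] [ 2.20337892 -2.18516955  0.03298211] [  38.66666214  543.62731201 1462.49006414] (array([ 481.38776094,   25.24049062, 1484.42975384]), array([ 0.03316635,  0.00638978, -0.99948516]))
wrist [[371.64829954   0.         320.27961786]
 [  0.         371.64829954 240.95479732]
 [  0.           0.           1.        ]] [-2.41233144  1.57075263  0.24249723] [-525.99550933  -39.02142032  380.18223317] (array([ 282.71983515, -450.94209975,  373.43432486]), array([-0.27199742, -0.1173042 , -0.95512528]))
{'time_s': 0.15, 'joints': array([-1.37840530e+00,  3.13321757e-01,  1.49823662e+00, -6.81401860e-06,
        1.33105389e+00, -2.23410049e-01]), 'dq': array([ 0.00026303, -0.0009395 , -0.0022866 ,  0.00059687, -0.00065179,
       -0.00197044]), 'tau': array([ 9.62465783e-04, -4.12369537e+01, -2.59796834e+01, -1.45392855e-04,
        3.24604785e-03,  3.13121177e-05]), 'eef_pos': array([ 212.00524561, -480.08517846,  241.87617147]), 'ee_rot': array([-5.09796199e-04,  9.78466118e-01,  2.06406871e-01,  4.59777199e-06]), 'force': array([ 0.38328464, -0.88852163,  0.90511095]), 'wrist_torque': array([ 0.01898774,  0.0259607 , -0.03777399]), 'grip_width': 0.9989409571996272} 11.0
```

View pics/scene0.png

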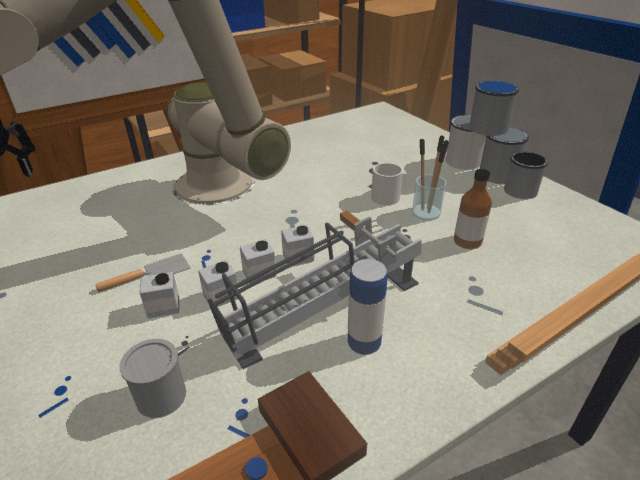

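View pics/top0.png

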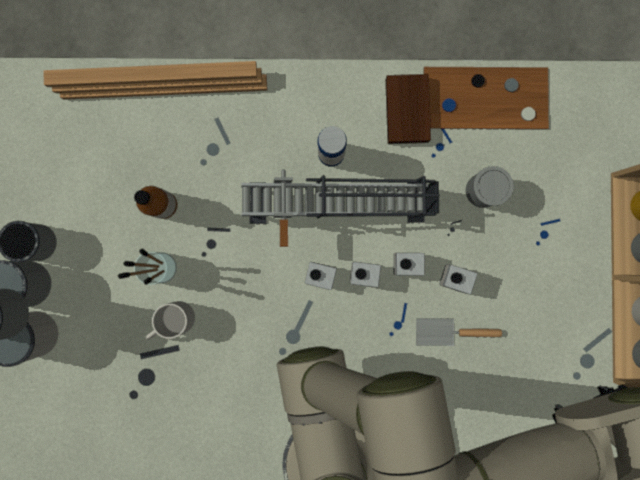

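Scene: four tins with black caps (top view at about (317,274), (364,272), (406,264), (458,278)). The feeder runs from u≈437 (stop) to u≈243 (upper end), and the rod grip is at (284,233). I'll zoom in to measure it.

Run:
```python
from h import *
import pickle
d=pickle.load(open('c0.pkl','rb'))
t=d['top']['img'][150:310,230:510,::-1]; cv2.imwrite('pics/topc.png',cv2.resize(t,None,fx=2.85,fy=2.85,interpolation=cv2.INTER_CUBIC))
s=d['scene']['img'][200:370,190:450,::-1]; cv2.imwrite('pics/scc.png',cv2.resize(s,None,fx=3,fy=3,interpolation=cv2.INTER_CUBIC))
```

```text
(no output)
```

View pics/topc.png

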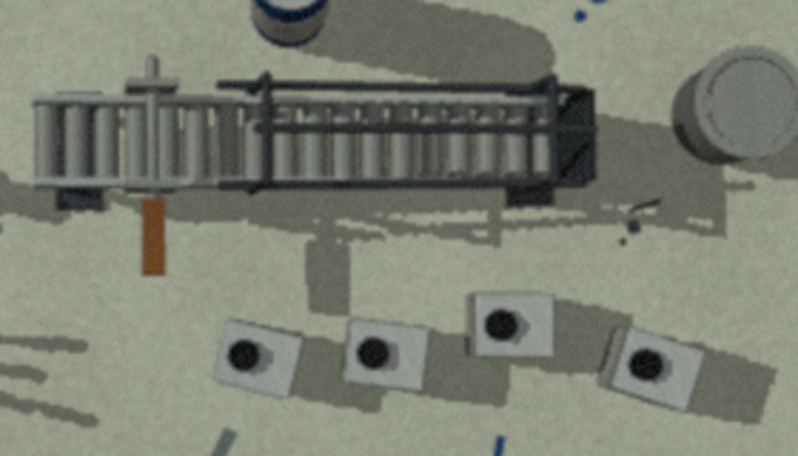

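View pics/scc.png

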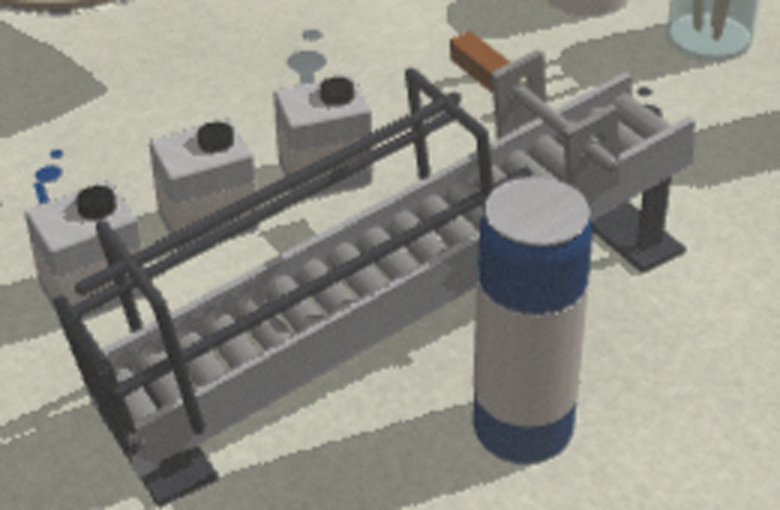

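Run:
```python
from h import *
import pickle
d=pickle.load(open('c0.pkl','rb'));T,S=d['top'],d['scene']
tc=lambda x,y:(230+(x+.5)/2.85-.5,150+(y+.5)/2.85-.5)
sc=lambda x,y:(190+(x+.5)/3-.5,200+(y+.5)/3-.5)
for n,a,b in[('rodtip',(153,57),(612,165)),('railfar',(33,97),(692,122)),('railnear',(35,180),(630,76)),('bar_up_far_sidebar',(219,84),None)]:
    print(n, tri(T,tc(*a),S,sc(*b)) if b else onz(T,*tc(*a),45+50+30))
# orange grip
for c,n in((T,'top'),(S,'scene')):
    hsv=cv2.cvtColor(c['img'],cv2.COLOR_RGB2HSV)
    m=cv2.inRange(hsv,(3,120,60),(18,255,255))
    box=(275,215,295,255) if n=='top' else (335,205,370,235)
    mm=np.zeros_like(m);x0,y0,x1,y1=box;mm[y0:y1,x0:x1]=m[y0:y1,x0:x1]
    ct=max(cv2.findContours(mm,0,2)[0],key=cv2.contourArea)
    r=cv2.minAreaRect(ct);print(n,r,cv2.boundingRect(ct))
    if n=='top':
        b=cv2.boxPoints(r);b=b[np.argsort(b[:,1])]
        print(onz(c,*b[:2].mean(0),136),onz(c,*b[2:].mean(0),136))
# tins
g=cv2.cvtColor(T['img'],cv2.COLOR_RGB2HSV)
print([g[int(v),int(u)] for u,v in [(327,275),(372,270),(414,262),(467,281),(340,300)]])
```

```text
rodtip (array([682.66300589, 117.72243027, 127.56168604]), np.float64(3.2531815150979315))
railfar (array([653.56367881, 213.73653983, 105.63807033]), np.float64(3.348287870847678))
railnear (array([588.17452   , 211.73034186, 107.21525118]), np.float64(4.9723558362860265))
bar_up_far_sidebar [661.28079151  64.95509039 125.        ]
top ((283.5, 232.5), (25.0, 7.0), 90.0) (280, 220, 8, 26)
[569.39664717 114.33297232 136.        ] [514.5207683  113.74012548 136.        ]
scene ((349.0268859863281, 216.46539306640625), (18.505924224853516, 6.139405727386475), 37.87498474121094) (340, 211, 19, 13)
[array([ 64,  12, 150], dtype=uint8), array([ 51,  12, 150], dtype=uint8), array([ 65,  12, 126], dtype=uint8), array([ 60,  10, 154], dtype=uint8), array([ 42,  27, 158], dtype=uint8)]
```

```bash
cat >> h.py <<'E'
def Rt(yaw,tilt=0,pitch=0):
    # tool pointing down, x at yaw (deg); tilt/pitch about world-horizontal axes: tilt=about tool y, pitch=about tool x (deg)
    return R.from_euler('z',yaw,degrees=True)*R.from_euler('x',180,degrees=True)*R.from_euler('yx',[tilt,pitch],degrees=True)
def go(p,yaw,tilt=0,pitch=0):
    s=ctrl.sense();q=s['ee_rot'];r=R.from_quat([q[1],q[2],q[3],q[0]])
    o=r.inv().apply(np.array(p)-s['eef_pos'])/1000;a=(r.inv()*Rt(yaw,tilt,pitch)).as_rotvec(degrees=True)
    print('t',s['time_s'],'pos',s['eef_pos'].round(1),'F',s['force'].round(1),'w',round(s['grip_width'],3),'\n offset',o.round(4).tolist(),'ang',a.round(2).tolist(),'mm',np.linalg.norm(o*1000).round())
def wray(c,u,v):
    K=np.array(c['intrinsics']);M=R.from_rotvec(np.ravel(c['rvec'])).as_matrix();t=np.ravel(c['tvec'])
    x,y=(u-K[0,2])/K[0,0],(v-K[1,2])/K[1,1];th=np.hypot(x,y);k=np.sin(th)/th if th>1e-9 else 1.
    return -M.T@t,M.T@np.array([x*k,y*k,np.cos(th)])
def wonz(c,u,v,z):
    o,d=wray(c,u,v);return o+d*(z-o[2])/d[2]
def wproj(c,P):
    K=np.array(c['intrinsics']);M=R.from_rotvec(np.ravel(c['rvec'])).as_matrix();p=M@np.array(P,float)+np.ravel(c['tvec'])
    r=np.hypot(p[0],p[1]);th=np.arctan2(r,p[2]);return K[0,0]*th*p[0]/r+K[0,2],K[1,1]*th*p[1]/r+K[1,2]
E
python3 -c "
from h import *
go([542,115,240],0)"
```

```text
t 0.15 pos [ 212.  -480.1  241.9] F [ 0.4 -0.9  0.9] w 0.999 
 offset [0.5422, -0.4111, 0.0024] ang [-0.06, -0.0, 23.82] mm 680.0
```

{"name": "move_arm", "arguments": {
  "motion": [
    {"offset":[0.049,-0.037,0],"angular":[0,0,0],"jaw":0.085},
    {"offset":[0.098,-0.074,0],"angular":[0,0,0],"jaw":0.085},
    {"offset":[0.147,-0.111,0],"angular":[0,0,0],"jaw":0.085},
    {"offset":[0.196,-0.148,0],"angular":[0,0,0],"jaw":0.085},
    {"offset":[0.24,-0.182,0],"angular":[0,0,0],"jaw":0.085}
  ]
}}

```text
time_s: 0.78
eef_pos: [358.7, -214.9, 242.3]
ee_rot: [0.0, 0.978, 0.206, 0.0]
force: [0.9, -1.0, -0.3]
grip_width: 0.994
```

{"name": "move_arm", "arguments": {
  "motion": [
    {"offset":[0.049,-0.037,0],"angular":[0,0,0],"jaw":0.085},
    {"offset":[0.098,-0.074,0],"angular":[0,0,0],"jaw":0.085},
    {"offset":[0.147,-0.111,0],"angular":[0,0,0],"jaw":0.085},
    {"offset":[0.196,-0.148,0],"angular":[0,0,0],"jaw":0.085},
    {"offset":[0.24,-0.182,0],"angular":[0,0,0],"jaw":0.085}
  ]
}}

```text
time_s: 1.4
eef_pos: [504.8, 48.8, 242.2]
ee_rot: [0.0, 0.978, 0.207, -0.0]
force: [0.5, -0.9, 0.1]
grip_width: 0.994
```

{"name": "move_arm", "arguments": {
  "motion": [
    {"offset":[0.031,-0.023,0],"angular":[0,0,8],"jaw":0.085},
    {"offset":[0.062,-0.047,0],"angular":[0,0,16],"jaw":0.085},
    {"offset":[0.062,-0.047,0],"angular":[0,0,23.8],"jaw":0.085},
    {"offset":[0.062,-0.047,0],"angular":[0,0,23.8],"jaw":0.085}
  ]
}}

```text
time_s: 1.9
eef_pos: [541.7, 114.9, 241.9]
ee_rot: [0.0, 1.0, 0.001, -0.0]
force: [-0.4, 0.5, -0.2]
grip_width: 0.994
```

```bash
python3 -c "
from h import *
go([542,115,240],0)
c=cap('wrist');import pickle;pickle.dump(c,open('w1.pkl','wb'))
cv2.imwrite('pics/w1.png',cv2.resize(c['img'][:,:,::-1],(800,600),interpolation=cv2.INTER_CUBIC))"
```

```text
t 1.9 pos [541.7 114.9 241.9] F [-0.4  0.5 -0.2] w 0.994 
 offset [0.0003, -0.0001, 0.0019] ang [0.0, 0.05, 0.12] mm 2.0
```

View pics/w1.png

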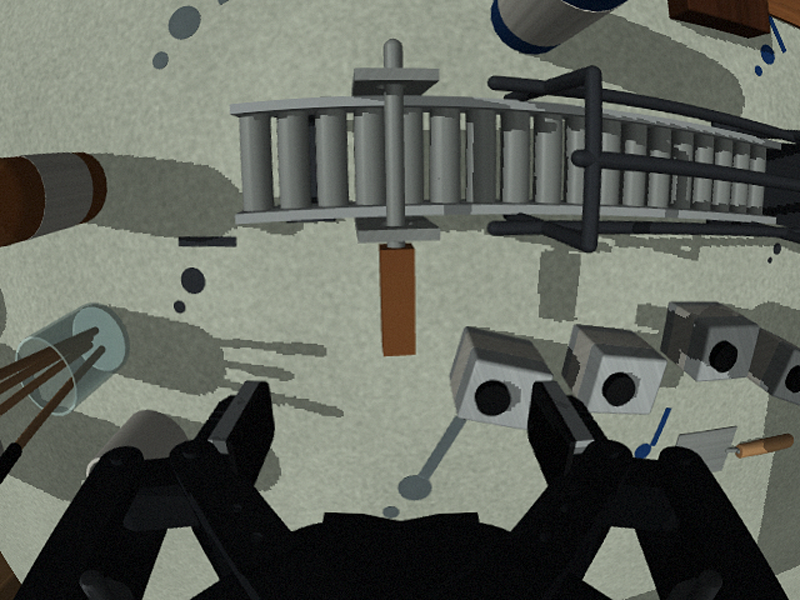

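Run:
```python
from h import *
import pickle
c=pickle.load(open('w1.pkl','rb'))
for n,u,v,z in [('gripN',399,355,136.5),('gripF',396.5,247,136.5),('tip',393,40,127.5),('shaft',393.5,100,128),('shaft2',396,215,128),
 ('lugN outL',358,241,152),('lugN outR',439,239,152),('lugN inL',357,231,152),('lugN inR',439,229,152),('lugF outL',354,70,152),('lugF outR',439,69,152),('lugF inL',353,82,152),('lugF inR',438,80,152),
 ('railF end',232,105,109),('railN end',237,221,109),('railF 2',500,98,78+12-1.5),('bartop far arch L',580,158,45+262*.122+96)]:
    print(n,wonz(c,(u+.5)*.8-.5,(v+.5)*.8-.5,z).round(1))
```

```text
gripN [513.1 114.2 136.5]
gripF [574.  115.6 136.5]
tip [683.9 117.7 127.5]
shaft [650.8 117.3 128. ]
shaft2 [589.7 115.9 128. ]
lugN outL [579.9 134.1 152. ]
lugN outR [581.   94.9 152. ]
lugN inL [584.9 134.5 152. ]
lugN inR [585.9  95.  152. ]
lugF outL [662.7 135.4 152. ]
lugF outR [663.2  95.7 152. ]
lugF inL [656.8 135.9 152. ]
lugF inR [657.7  96.2 152. ]
railF end [655.2 211.6 109. ]
railN end [585.7 210.9 109. ]
railF 2 [659.2  53.2  88.5]
bartop far arch L [623.2  33.5 173. ]
```

The wrist view shows the grip at (383–415, 246–355), the rod tip at (393,40), the lug tops at v≈69–82 and v≈229–241, and the rail ends at u≈235. The rod axis runs from (513,114) to (684,118), so the feeder is turned about +1.2°. Next I grip the rod.

{"name": "move_arm", "arguments": {
  "motion": [
    {"offset":[0,0,0.055],"angular":[0,0,-1.2],"jaw":0.07},
    {"offset":[0,0,0.09],"angular":[0,0,-1.2],"jaw":0.05},
    {"offset":[0,0,0.109],"angular":[0,0,-1.2],"jaw":0.05},
    {"offset":[0,0,0.109],"angular":[0,0,-1.2],"jaw":0.05}
  ],
  "squeeze": 60
}}

```text
time_s: 2.45
eef_pos: [541.2, 114.2, 132.4]
ee_rot: [-0.0, 1.0, 0.011, -0.001]
force: [-0.6, 1.1, 0.9]
grip_width: 0.585
```

{"name": "move_arm", "arguments": {
  "motion": [
    {"offset":[0,0,0],"angular":[0,0,0],"jaw":0.03},
    {"offset":[0,0,0],"angular":[0,0,0],"jaw":0.01},
    {"offset":[0,0,0],"angular":[0,0,0],"jaw":0.01},
    {"offset":[0,0,0],"angular":[0,0,0],"jaw":0.01},
    {"offset":[0,0,0],"angular":[0,0,0],"jaw":0.01}
  ],
  "squeeze": 60
}}

```text
time_s: 3.08
eef_pos: [542.3, 114.7, 134.3]
ee_rot: [-0.0, 1.0, 0.011, 0.001]
force: [-1.1, -0.6, 5.9]
grip_width: 0.188
```

{"name": "move_arm", "arguments": {
  "motion": [
    {"offset":[0,0,-0.003],"angular":[0,0,0],"jaw":0.01},
    {"offset":[0,0,-0.003],"angular":[0,0,0],"jaw":0.01}
  ]
}}

```text
time_s: 3.32
eef_pos: [541.7, 114.6, 136.3]
ee_rot: [0.0, 1.0, 0.011, -0.0]
force: [0.2, 0.0, -1.5]
grip_width: 0.19
```

Run:
```python
from h import *
go([412,112.3,135.5],1.2)
c=cap('wrist');import pickle;pickle.dump(c,open('w2.pkl','wb'))
cv2.imwrite('pics/w2.png',c['img'][:,:,::-1])
```

```text
t 3.325 pos [541.7 114.6 136.3] F [ 0.2  0.  -1.5] w 0.19 
 offset [-0.1297, -0.0005, 0.0008] ang [0.01, 0.02, 0.03] mm 130.0
```

View pics/w2.png

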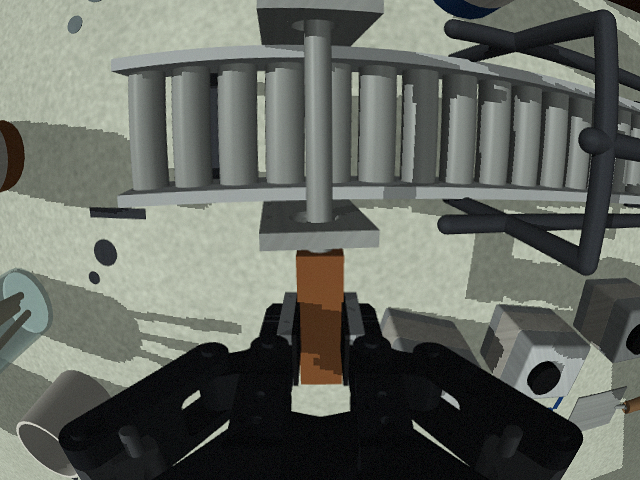

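{"name": "move_arm", "arguments": {
  "motion": [
    {"offset":[-0.025,0,0],"angular":[0,0,0],"jaw":0.01},
    {"offset":[-0.05,0,0],"angular":[0,0,0],"jaw":0.01},
    {"offset":[-0.075,0,0],"angular":[0,0,0],"jaw":0.01},
    {"offset":[-0.1,0,0],"angular":[0,0,0],"jaw":0.01},
    {"offset":[-0.13,0,0],"angular":[0,0,0],"jaw":0.01}
  ]
}}

```text
time_s: 4.0
eef_pos: [411.0, 111.8, 136.1]
ee_rot: [0.0, 1.0, 0.011, -0.0]
force: [-1.0, 0.3, -0.6]
grip_width: 0.192
```

{"name": "move_arm", "arguments": {
  "motion": [
    {"offset":[-0.01,-0.03,0],"angular":[0,0,0],"jaw":0.01},
    {"offset":[-0.01,-0.07,0.03],"angular":[0,0,0],"jaw":0.01},
    {"offset":[-0.01,-0.07,0.08],"angular":[0,0,0],"jaw":0.01},
    {"offset":[-0.01,-0.07,0.108],"angular":[0,0,0],"jaw":0.01},
    {"offset":[-0.01,-0.07,0.112],"angular":[0,0,0],"jaw":0.01}
  ]
}}

```text
time_s: 4.62
eef_pos: [399.4, 181.5, 23.0]
ee_rot: [0.0, 1.0, 0.011, -0.002]
force: [0.4, -0.3, -0.3]
grip_width: 0.19
```

Run:
```python
from h import *
go([402,182,16],1.2)
s=cap('scene')['img'][130:330,180:480,::-1]
w=cap('wrist')['img'][:,:,::-1]
s=cv2.resize(s,(720,480),interpolation=cv2.INTER_CUBIC)
cv2.imwrite('pics/s3.png',np.vstack([cv2.resize(s,(450,300)),cv2.resize(w[240:],(450,169))]))
```

```text
t 4.625 pos [399.4 181.5  23. ] F [ 0.4 -0.3 -0.3] w 0.19 
 offset [0.0027, -0.0005, 0.007] ang [0.03, 0.21, 0.03] mm 7.0
```

View pics/s3.png

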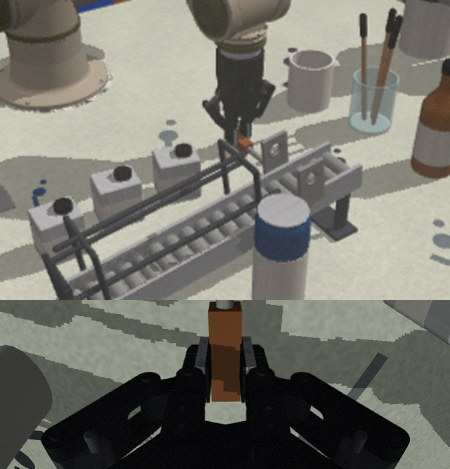

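The rod is out of both eyelets and still held. Now I lower it to the table gently.

{"name": "move_arm", "arguments": {
  "motion": [
    {"offset":[0,0,0.003],"angular":[0,0,0],"jaw":0.01},
    {"offset":[0,0,0.006],"angular":[0,0,0],"jaw":0.01},
    {"offset":[0,0,0.0065],"angular":[0,0,0],"jaw":0.01},
    {"offset":[0,0,0.007],"angular":[0,0,0],"jaw":0.01},
    {"offset":[0,0,0.007],"angular":[0,0,0],"jaw":0.01}
  ]
}}

```text
time_s: 5.35
eef_pos: [400.4, 181.6, 17.4]
ee_rot: [-0.0, 1.0, 0.011, 0.0]
force: [-0.8, -0.4, -0.1]
grip_width: 0.194
```

{"name": "move_arm", "arguments": {
  "motion": [
    {"offset":[0,0,0.001],"angular":[0,0,0],"jaw":0.01},
    {"offset":[0,0,0.001],"angular":[0,0,0],"jaw":0.01}
  ]
}}

```text
time_s: 5.6
eef_pos: [400.4, 181.6, 16.2]
ee_rot: [-0.0, 1.0, 0.011, -0.0]
force: [-0.4, 0.4, -1.3]
grip_width: 0.189
```

{"name": "move_arm", "arguments": {
  "motion": [
    {"offset":[0,0,0.001],"angular":[0,0,0],"jaw":0.01},
    {"offset":[0,0,0.0015],"angular":[0,0,0],"jaw":0.01}
  ]
}}

```text
time_s: 5.85
eef_pos: [400.4, 181.6, 15.8]
ee_rot: [0.0, 1.0, 0.011, -0.0]
force: [-8.9, -3.8, 25.8]
grip_width: 0.195
```

{"name": "move_arm", "arguments": {
  "motion": [
    {"offset":[0,0,0.0005],"angular":[0,0,0],"jaw":0.01},
    {"offset":[0,0,0.001],"angular":[0,0,0],"jaw":0.01}
  ]
}}

```text
time_s: 6.1
eef_pos: [400.4, 181.7, 15.8]
ee_rot: [0.0, 1.0, 0.011, 0.0]
force: [-14.0, -3.8, 43.4]
grip_width: 0.191
```

{"name": "move_arm", "arguments": {
  "motion": [
    {"offset":[0,0,-0.002],"angular":[0,0,0],"jaw":0.01},
    {"offset":[0,0,-0.002],"angular":[0,0,0],"jaw":0.03},
    {"offset":[0,0,-0.002],"angular":[0,0,0],"jaw":0.05},
    {"offset":[0,0,-0.002],"angular":[0,0,0],"jaw":0.05}
  ]
}}

```text
time_s: 6.6
eef_pos: [400.4, 181.6, 15.6]
ee_rot: [0.0, 1.0, 0.011, -0.0]
force: [0.7, 0.4, -0.8]
grip_width: 0.584
```

{"name": "move_arm", "arguments": {
  "motion": [
    {"offset":[0,0,-0.03],"angular":[0,0,0],"jaw":0.05},
    {"offset":[0,0,-0.09],"angular":[0,0,0],"jaw":0.05},
    {"offset":[0,0,-0.15],"angular":[0,0,0],"jaw":0.085},
    {"offset":[0,0,-0.2],"angular":[0,0,0],"jaw":0.085},
    {"offset":[0,0,-0.2],"angular":[0,0,0],"jaw":0.085}
  ]
}}

```text
time_s: 7.22
eef_pos: [401.7, 181.9, 218.9]
ee_rot: [-0.001, 1.0, 0.011, 0.003]
force: [-0.0, 0.8, -0.8]
grip_width: 0.996
```

```bash
cat > tins.py <<'E'
from h import *
import pickle
# silver top faces in 'top', with caps; region between robot and feeder
def tins(c,box=(300,240,500,310)):
    hsv=cv2.cvtColor(c['img'],cv2.COLOR_RGB2HSV)
    x0,y0,x1,y1=box
    m=((hsv[:,:,1]<22)&(hsv[:,:,2]>100)|(hsv[:,:,2]<45)).astype(np.uint8)*255
    mm=np.zeros_like(m);mm[y0:y1,x0:x1]=m[y0:y1,x0:x1]
    mm=cv2.morphologyEx(mm,cv2.MORPH_OPEN,np.ones((3,3)))
    out=[]
    for ct in cv2.findContours(mm,0,2)[0]:
        if cv2.contourArea(ct)<300: continue
        r=cv2.minAreaRect(ct);b=cv2.boxPoints(r)
        w=np.array([onz(c,*p,72)[:2] for p in b]);e=[w[1]-w[0],w[2]-w[1]]
        e.sort(key=lambda v:-np.hypot(*v));a=np.degrees(np.arctan2(e[0][1],e[0][0]))%180
        out.append((w.mean(0).round(1),np.round([np.hypot(*v) for v in e],1),a.round(1),np.round(r[0],1)))
    return out
if __name__=='__main__':
    c=cap('top');cv2.imwrite('pics/t.png',c['img'][:,:,::-1])
    for t in tins(c): print(*t)
E
python3 tins.py; python3 -c "
from h import *
go([400,181,230],1.2)
c=cap('wrist');cv2.imwrite('pics/w4.png',c['img'][:,:,::-1]);import pickle;pickle.dump(c,open('w4.pkl','wb'))"
```

```text
[ 442.7 -284.3] [72.5 52.8] 72.0 [459.3 278.6]
[451.2 -69.5] [65.8 52.4] 83.4 [365.1 274.1]
[447.3  33.8] [64.4 52.7] 76.5 [319.9 275.4]
[ 475.  -170.8] [66.2 50.2] 90.5 [409.5 264. ]
t 7.275 pos [400.7 181.7 216.5] F [ 0.1  0.8 -0.9] w 0.997 
 offset [-0.0007, 0.0006, -0.0135] ang [-0.02, -0.14, 0.03] mm 14.0
```

View pics/w4.png

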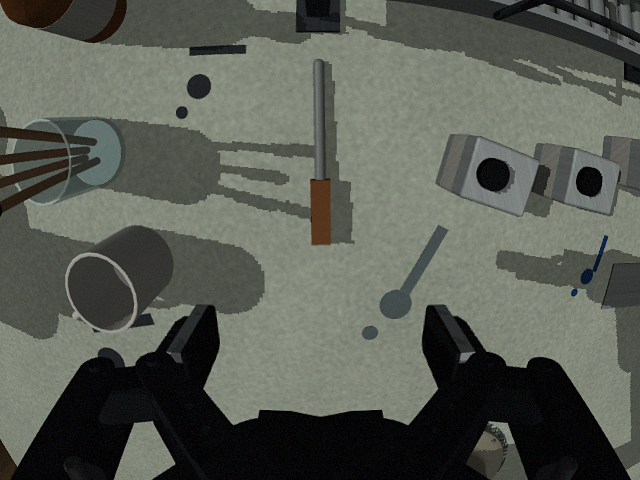

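The rod lies on bare table, with its grip at (320,211). The tins in world coordinates are A (447,34, 76.5°), B (451,-69, 83°), C (475,-171, 90.5°) and D (443,-284, 72°). I start with tin A.

{"name": "move_arm", "arguments": {
  "motion": [
    {"offset":[0.009,0.03,0],"angular":[0,0,-10.6],"jaw":0.085},
    {"offset":[0.018,0.06,0],"angular":[0,0,-21.2],"jaw":0.085},
    {"offset":[0.027,0.09,0],"angular":[0,0,-31.8],"jaw":0.085},
    {"offset":[0.036,0.12,0],"angular":[0,0,-42.4],"jaw":0.085},
    {"offset":[0.043,0.148,0],"angular":[0,0,-53],"jaw":0.085}
  ]
}}

```text
time_s: 7.95
eef_pos: [446.1, 33.6, 213.9]
ee_rot: [-0.001, 0.889, 0.458, -0.001]
force: [0.3, 1.0, 1.0]
grip_width: 0.995
```

{"name": "move_arm", "arguments": {
  "motion": [
    {"offset":[0,0,0.02],"angular":[0,0,-10.6],"jaw":0.085},
    {"offset":[0,0,0.04],"angular":[0,0,-21.2],"jaw":0.085},
    {"offset":[0,0,0.06],"angular":[0,0,-22.3],"jaw":0.085},
    {"offset":[0,0,0.06],"angular":[0,0,-22.3],"jaw":0.085}
  ]
}}

```text
time_s: 8.45
eef_pos: [445.2, 34.8, 153.6]
ee_rot: [-0.002, 0.785, 0.619, -0.002]
force: [0.1, -0.3, 0.1]
grip_width: 0.993
```

Run:
```python
from h import *
go([447.3,33.8,34],76.5)
c=cap('wrist');cv2.imwrite('pics/w5.png',c['img'][:,:,::-1]);import pickle;pickle.dump(c,open('w5.pkl','wb'))
```

```text
t 8.45 pos [445.2  34.8 153.6] F [ 0.1 -0.3  0.1] w 0.993 
 offset [-0.0004, 0.0029, 0.1195] ang [-0.32, 0.02, -0.0] mm 120.0
```

View pics/w5.png

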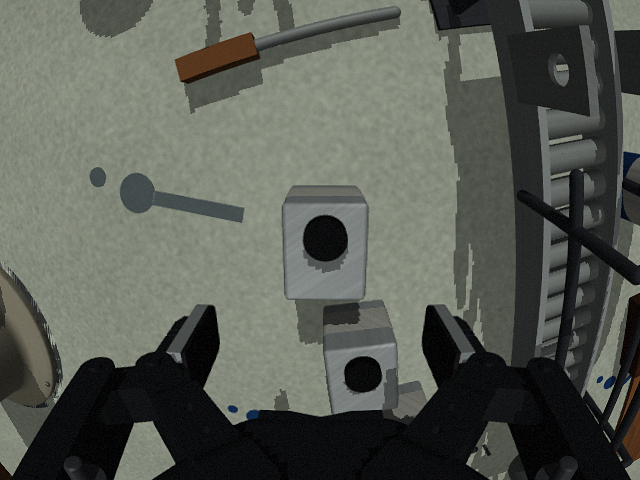

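Run:
```python
from h import *
import pickle;c=pickle.load(open('w5.pkl','rb'))
P=np.array([wonz(c,u,v,72)[:2] for u,v in((283,203),(368,203),(367,298),(285,299))]);print(P.round(1),P.mean(0))
```

```text
[[431.9  70.6]
 [480.4  59. ]
 [467.9  -1.3]
 [416.7  10.2]] [449.21242968  34.64231545]
```

{"name": "move_arm", "arguments": {
  "motion": [
    {"offset":[0,0.0025,0.05],"angular":[0,0,0],"jaw":0.085},
    {"offset":[0,0.0025,0.09],"angular":[0,0,0],"jaw":0.085},
    {"offset":[0,0.0025,0.1195],"angular":[0,0,0],"jaw":0.085},
    {"offset":[0,0.0025,0.1195],"angular":[0,0,0],"jaw":0.085}
  ]
}}

```text
time_s: 9.0
eef_pos: [448.2, 34.1, 35.4]
ee_rot: [-0.001, 0.785, 0.619, -0.001]
force: [0.4, -0.1, 1.0]
grip_width: 0.995
```

{"name": "move_arm", "arguments": {
  "motion": [
    {"offset":[0,0,0],"angular":[0,0,0],"jaw":0.06},
    {"offset":[0,0,0],"angular":[0,0,0],"jaw":0.045},
    {"offset":[0,0,0],"angular":[0,0,0],"jaw":0.045},
    {"offset":[0,0,0],"angular":[0,0,0],"jaw":0.045},
    {"offset":[0,0,0],"angular":[0,0,0],"jaw":0.045}
  ],
  "squeeze": 50
}}

```text
time_s: 9.62
eef_pos: [449.5, 33.9, 37.7]
ee_rot: [0.001, 0.785, 0.619, 0.001]
force: [-1.8, 0.2, 7.4]
grip_width: 0.605
```

{"name": "move_arm", "arguments": {
  "motion": [
    {"offset":[0,0,-0.02],"angular":[0,0,0],"jaw":0.045},
    {"offset":[0,0,-0.06],"angular":[0,0,0],"jaw":0.045},
    {"offset":[0,0,-0.11],"angular":[0,0,0],"jaw":0.045},
    {"offset":[0,0,-0.16],"angular":[0,0,0],"jaw":0.045},
    {"offset":[0,0,-0.16],"angular":[0,0,0],"jaw":0.045}
  ]
}}

```text
time_s: 10.25
eef_pos: [450.3, 33.8, 199.9]
ee_rot: [0.003, 0.785, 0.619, 0.003]
force: [0.8, -0.3, -4.5]
grip_width: 0.606
```

Run:
```python
from h import *
go([620.5,161,194],76.5)
go([620.5,161,194],91.2,7)
```

```text
t 10.25 pos [450.3  33.8 199.9] F [ 0.8 -0.3 -4.5] w 0.606 
 offset [0.1633, 0.1359, 0.0071] ang [0.45, -0.02, 0.03] mm 213.0
t 10.25 pos [450.3  33.8 199.9] F [ 0.8 -0.3 -4.5] w 0.606 
 offset [0.1633, 0.1359, 0.0071] ang [1.35, 7.0, -14.62] mm 213.0
```

{"name": "move_arm", "arguments": {
  "motion": [
    {"offset":[0.03,0.025,-0.005],"angular":[0,1,-3],"jaw":0.045},
    {"offset":[0.07,0.058,-0.005],"angular":[0,3,-6],"jaw":0.045},
    {"offset":[0.11,0.092,-0.005],"angular":[0,5,-10],"jaw":0.045},
    {"offset":[0.15,0.125,0],"angular":[0.8,7,-14.6],"jaw":0.045},
    {"offset":[0.163,0.136,0],"angular":[0.8,7,-14.6],"jaw":0.045}
  ]
}}

```text
time_s: 10.88
eef_pos: [619.8, 161.9, 193.4]
ee_rot: [-0.045, 0.698, 0.713, 0.042]
force: [0.2, -0.2, -3.8]
grip_width: 0.599
```

{"name": "move_arm", "arguments": {
  "motion": [
    {"offset":[0,0,0],"angular":[0,0,0],"jaw":0.045},
    {"offset":[0,0,0],"angular":[0,0,0],"jaw":0.045}
  ]
}}

```text
time_s: 11.12
eef_pos: [618.4, 160.4, 195.6]
ee_rot: [-0.044, 0.699, 0.713, 0.043]
force: [-0.6, -0.1, -3.5]
grip_width: 0.599
```

Run:
```python
from h import *
go([620.5,160.5,132],91.2,7)
c=cap('wrist');cv2.imwrite('pics/w6.png',c['img'][:,:,::-1]);import pickle;pickle.dump(c,open('w6.pkl','wb'))
```

```text
t 11.125 pos [618.4 160.4 195.6] F [-0.6 -0.1 -3.5] w 0.599 
 offset [-0.0077, 0.0021, 0.0632] ang [0.01, -0.01, -0.08] mm 64.0
```

View pics/w6.png

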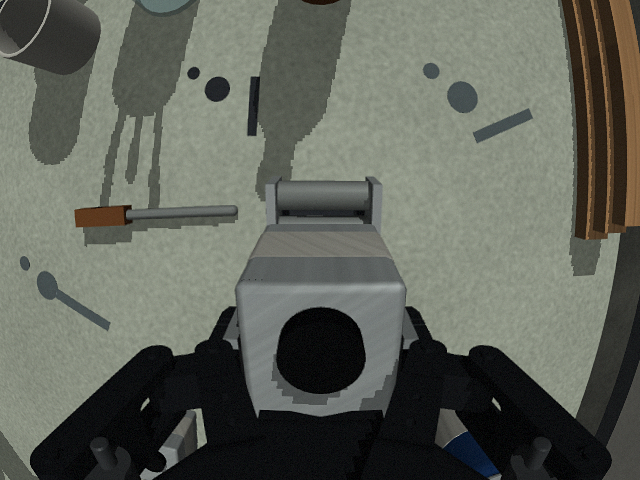

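{"name": "move_arm", "arguments": {
  "motion": [
    {"offset":[-0.004,0.002,0.03],"angular":[0,0,0],"jaw":0.045},
    {"offset":[-0.0075,0.002,0.055],"angular":[0,0,0],"jaw":0.045},
    {"offset":[-0.0077,0.002,0.062],"angular":[0,0,0],"jaw":0.045},
    {"offset":[-0.0077,0.002,0.062],"angular":[0,0,0],"jaw":0.045}
  ]
}}

```text
time_s: 11.68
eef_pos: [621.3, 160.6, 134.4]
ee_rot: [-0.043, 0.699, 0.713, 0.044]
force: [0.2, -0.3, -3.7]
grip_width: 0.6
```

{"name": "move_arm", "arguments": {
  "motion": [
    {"offset":[0,0,0.001],"angular":[0,0,0],"jaw":0.045},
    {"offset":[0,0,0.002],"angular":[0,0,0],"jaw":0.045}
  ]
}}

```text
time_s: 11.92
eef_pos: [621.6, 161.0, 132.7]
ee_rot: [-0.043, 0.699, 0.713, 0.044]
force: [0.2, -1.0, -3.7]
grip_width: 0.599
```

```bash
python3 -c "
from h import *
go([620.5,160.5,130],91.2,7)"
```

```text
t 11.925 pos [621.6 161.  132.7] F [ 0.2 -1.  -3.7] w 0.599 
 offset [-0.0008, -0.0011, 0.0026] ang [0.19, -0.02, -0.04] mm 3.0
```

{"name": "move_arm", "arguments": {
  "motion": [
    {"offset":[0,-0.001,0.001],"angular":[0,0,0],"jaw":0.045},
    {"offset":[0,-0.001,0.002],"angular":[0,0,0],"jaw":0.045}
  ]
}}

```text
time_s: 12.18
eef_pos: [620.3, 161.3, 129.9]
ee_rot: [-0.043, 0.699, 0.713, 0.044]
force: [1.0, 0.1, -4.1]
grip_width: 0.604
```

{"name": "move_arm", "arguments": {
  "motion": [
    {"offset":[0,0,0.001],"angular":[0,0,0],"jaw":0.045},
    {"offset":[0,0,0.001],"angular":[0,0,0],"jaw":0.045}
  ]
}}

```text
time_s: 12.42
eef_pos: [620.3, 161.4, 128.8]
ee_rot: [-0.043, 0.699, 0.713, 0.044]
force: [0.2, 0.1, -3.1]
grip_width: 0.604
```

{"name": "move_arm", "arguments": {
  "motion": [
    {"offset":[0,0,0.001],"angular":[0,0,0],"jaw":0.045},
    {"offset":[0,0,0.001],"angular":[0,0,0],"jaw":0.045}
  ]
}}

```text
time_s: 12.68
eef_pos: [620.4, 161.5, 128.7]
ee_rot: [-0.043, 0.699, 0.713, 0.044]
force: [-3.0, -0.8, 5.0]
grip_width: 0.605
```

{"name": "move_arm", "arguments": {
  "motion": [
    {"offset":[0,0,0],"angular":[0,0,0],"jaw":0.06},
    {"offset":[0,0,0],"angular":[0,0,0],"jaw":0.075},
    {"offset":[0,0,0],"angular":[0,0,0],"jaw":0.075},
    {"offset":[0,0,0],"angular":[0,0,0],"jaw":0.075},
    {"offset":[0,0,-0.005],"angular":[0,0,0],"jaw":0.075}
  ]
}}

```text
time_s: 13.3
eef_pos: [620.2, 160.9, 132.7]
ee_rot: [-0.043, 0.699, 0.713, 0.043]
force: [-0.2, -0.1, 0.5]
grip_width: 0.875
```

{"name": "move_arm", "arguments": {
  "motion": [
    {"offset":[0,0,-0.02],"angular":[0,0,0],"jaw":0.075},
    {"offset":[0,0,-0.05],"angular":[0,0,0],"jaw":0.075},
    {"offset":[0,0,-0.1],"angular":[0,0,0],"jaw":0.085},
    {"offset":[0,0,-0.13],"angular":[0,-7,0],"jaw":0.085},
    {"offset":[0,0,-0.13],"angular":[0,-7,0],"jaw":0.085}
  ]
}}

```text
time_s: 13.92
eef_pos: [621.0, 146.0, 264.9]
ee_rot: [0.002, 0.7, 0.715, 0.003]
force: [-0.7, -0.3, -0.2]
grip_width: 0.996
```

```bash
cat > chk.py <<'E'
from tins import *
# black caps on the lane seen from above, z ~ tin height above bed
def lane(c):
    g=c['img'].max(2);m=(g<40).astype(np.uint8)*255;m[:180]=0;m[215:]=0;m[:,:240]=0;m[:,440:]=0
    return m
if __name__=='__main__':
    import sys
    c=cap('top');s=cap('scene')
    for t in tins(c,(290,235,500,315)): print(*t)
    a=cv2.resize(c['img'][160:300,230:490,::-1],(650,350),interpolation=cv2.INTER_CUBIC)
    b=cv2.resize(s['img'][190:370,190:450,::-1],(347,240),interpolation=cv2.INTER_CUBIC)
    o=np.zeros((590,650,3),np.uint8);o[:350]=a;o[350:,:347]=b;cv2.imwrite(f'pics/{sys.argv[1]}.png',o)
    go([451.2,-69.5,38],83.4)
E
python3 chk.py k1
```

```text
[ 441.6 -288.9] [60.3 47.7] 72.0 [461.3 279.1]
[451.2 -69.5] [65.8 52.4] 83.4 [365.1 274.1]
[ 475.  -170.8] [66.2 50.2] 90.5 [409.5 264. ]
t 14.025 pos [620.2 145.2 261.2] F [ 0.4  0.2 -0.8] w 0.997 
 offset [-0.2116, -0.1735, 0.2228] ang [0.04, -0.09, 7.76] mm 353.0
```

View pics/k1.png

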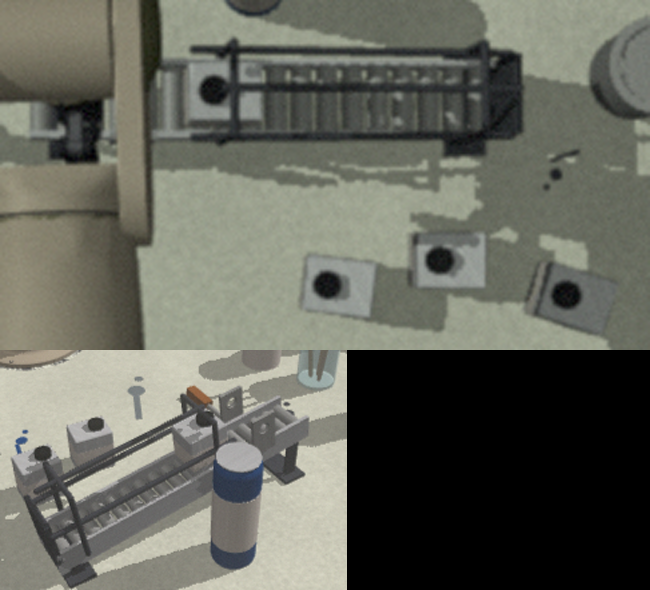

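Tin A is rolling down the lane, with its cap at (212,90) in the top crop. Tin B is next.

{"name": "move_arm", "arguments": {
  "motion": [
    {"offset":[-0.045,-0.037,0],"angular":[0,0,2],"jaw":0.085},
    {"offset":[-0.09,-0.074,0.02],"angular":[0,0,4],"jaw":0.085},
    {"offset":[-0.135,-0.111,0.05],"angular":[0,0,6],"jaw":0.085},
    {"offset":[-0.18,-0.148,0.09],"angular":[0,0,7.8],"jaw":0.085},
    {"offset":[-0.211,-0.173,0.11],"angular":[0,0,7.8],"jaw":0.085}
  ]
}}

```text
time_s: 14.65
eef_pos: [449.5, -70.2, 149.2]
ee_rot: [-0.001, 0.747, 0.664, 0.001]
force: [1.7, -2.1, -0.2]
grip_width: 0.999
```

{"name": "move_arm", "arguments": {
  "motion": [
    {"offset":[0,0,0],"angular":[0,0,0],"jaw":0.085}
  ]
}}

```text
time_s: 14.78
eef_pos: [449.0, -70.6, 149.0]
ee_rot: [-0.003, 0.749, 0.663, -0.0]
force: [0.3, -1.0, 0.8]
grip_width: 0.989
```

Run:
```python
from h import *
go([452.5,-69,36],83.4)
c=cap('wrist')
g=cv2.cvtColor(c['img'],cv2.COLOR_RGB2HSV)
# predicted top-face corners, and cap found near predicted
f=R.from_euler('z',83.4,degrees=True)
print([np.round(wproj(c,[452.5,-69,72]+f.apply([a,b,0])),0) for a,b in((-32,-26),(-32,26),(32,26),(32,-26))])
m=((g[:,:,1]<22)&(g[:,:,2]>100)).astype(np.uint8);m=cv2.morphologyEx(m,cv2.MORPH_OPEN,np.ones((5,5)))
for ct in cv2.findContours(m,0,2)[0]:
    if cv2.contourArea(ct)>3000:
        b=cv2.boxPoints(cv2.minAreaRect(ct));print(b.round(),np.mean([wonz(c,*p,72)[:2] for p in b],0))
```

```text
t 14.775 pos [449.  -70.6 149. ] F [ 0.3 -1.   0.8] w 0.989 
 offset [0.0017, 0.0038, 0.113] ang [-0.23, -0.17, -0.33] mm 113.0
[array([366., 301.]), array([283., 302.]), array([279., 201.]), array([370., 201.])]
[[283. 202.]
 [367. 202.]
 [367. 299.]
 [283. 299.]] [452.69966202 -68.40533505]
```

{"name": "move_arm", "arguments": {
  "motion": [
    {"offset":[0.002,0.0038,0.05],"angular":[0,0,0],"jaw":0.085},
    {"offset":[0.002,0.0038,0.09],"angular":[0,0,0],"jaw":0.085},
    {"offset":[0.002,0.0038,0.115],"angular":[0,0,0],"jaw":0.085},
    {"offset":[0.002,0.0038,0.115],"angular":[0,0,0],"jaw":0.085}
  ]
}}

```text
time_s: 15.32
eef_pos: [455.7, -66.8, 35.4]
ee_rot: [-0.001, 0.747, 0.665, 0.0]
force: [0.0, -0.3, -0.4]
grip_width: 0.993
```

{"name": "move_arm", "arguments": {
  "motion": [
    {"offset":[0,0,0],"angular":[0,0,0],"jaw":0.06},
    {"offset":[0,0,0],"angular":[0,0,0],"jaw":0.045},
    {"offset":[0,0,0],"angular":[0,0,0],"jaw":0.045},
    {"offset":[0,0,0],"angular":[0,0,0],"jaw":0.045},
    {"offset":[0,0,0],"angular":[0,0,0],"jaw":0.045}
  ],
  "squeeze": 50
}}

```text
time_s: 15.95
eef_pos: [456.4, -67.7, 37.6]
ee_rot: [0.001, 0.747, 0.665, 0.001]
force: [-2.1, 1.0, 6.5]
grip_width: 0.603
```

{"name": "move_arm", "arguments": {
  "motion": [
    {"offset":[0,0,-0.02],"angular":[0,0,0],"jaw":0.045},
    {"offset":[0,0,-0.06],"angular":[0,0,0],"jaw":0.045},
    {"offset":[0,0,-0.11],"angular":[0,0,0],"jaw":0.045},
    {"offset":[0,0,-0.17],"angular":[0,0,0],"jaw":0.045},
    {"offset":[0,0,-0.175],"angular":[0,0,0],"jaw":0.045}
  ]
}}

```text
time_s: 16.58
eef_pos: [457.1, -68.2, 215.5]
ee_rot: [0.004, 0.747, 0.665, 0.003]
force: [-1.0, 0.0, -4.9]
grip_width: 0.605
```

Run:
```python
from h import *
go([500,150,205],83.4)
```

```text
t 16.575 pos [457.1 -68.2 215.5] F [-1.   0.  -4.9] w 0.605 
 offset [0.2217, 0.0173, 0.0103] ang [0.56, 0.09, -0.06] mm 223.0
```

{"name": "move_arm", "arguments": {
  "motion": [
    {"offset":[0.04,0.003,0],"angular":[0,0,0],"jaw":0.045},
    {"offset":[0.095,0.008,0.005],"angular":[0,0,0],"jaw":0.045},
    {"offset":[0.15,0.012,0.01],"angular":[0,0,0],"jaw":0.045},
    {"offset":[0.205,0.017,0.01],"angular":[0,0,0],"jaw":0.045},
    {"offset":[0.222,0.017,0.01],"angular":[0,0,0],"jaw":0.045}
  ]
}}

```text
time_s: 17.2
eef_pos: [497.7, 153.3, 200.1]
ee_rot: [-0.001, 0.746, 0.666, -0.0]
force: [-0.5, -1.0, -4.6]
grip_width: 0.602
```

{"name": "move_arm", "arguments": {
  "motion": [
    {"offset":[0.006,0.03,0],"angular":[0,1,-2],"jaw":0.045},
    {"offset":[0.016,0.08,0],"angular":[0,4,-5],"jaw":0.045},
    {"offset":[0.024,0.115,0.005],"angular":[0,7,-7.8],"jaw":0.045},
    {"offset":[0.0245,0.1185,0.01],"angular":[0,7,-7.8],"jaw":0.045},
    {"offset":[0.0245,0.1185,0.01],"angular":[0,7,-7.8],"jaw":0.045}
  ]
}}

```text
time_s: 17.82
eef_pos: [618.1, 160.8, 190.4]
ee_rot: [-0.041, 0.699, 0.712, 0.045]
force: [-0.2, -0.2, -3.7]
grip_width: 0.604
```

Run:
```python
from h import *
go([620.5,160.8,133],91.2,7)
```

```text
t 17.825 pos [618.1 160.8 190.4] F [-0.2 -0.2 -3.7] w 0.604 
 offset [-0.007, 0.002, 0.0569] ang [0.4, 0.03, -0.08] mm 57.0
```

{"name": "move_arm", "arguments": {
  "motion": [
    {"offset":[-0.0035,0.0015,0.028],"angular":[0,0,0],"jaw":0.045},
    {"offset":[-0.006,0.0015,0.05],"angular":[0,0,0],"jaw":0.045},
    {"offset":[-0.0073,0.0015,0.059],"angular":[0,0,0],"jaw":0.045},
    {"offset":[-0.0073,0.0015,0.06],"angular":[0,0,0],"jaw":0.045},
    {"offset":[-0.0073,0.0015,0.06],"angular":[0,0,0],"jaw":0.045}
  ]
}}

```text
time_s: 18.45
eef_pos: [621.3, 161.5, 132.6]
ee_rot: [-0.04, 0.699, 0.713, 0.047]
force: [-0.2, 0.1, -3.3]
grip_width: 0.603
```

{"name": "move_arm", "arguments": {
  "motion": [
    {"offset":[0,0,0.0005],"angular":[0,0,0],"jaw":0.045},
    {"offset":[0,0,0.0005],"angular":[0,0,0],"jaw":0.045}
  ]
}}

```text
time_s: 18.7
eef_pos: [621.2, 161.5, 131.3]
ee_rot: [-0.04, 0.699, 0.713, 0.047]
force: [0.3, 0.2, -3.2]
grip_width: 0.606
```

{"name": "move_arm", "arguments": {
  "motion": [
    {"offset":[0,-0.0005,0.0015],"angular":[0,0,0],"jaw":0.045},
    {"offset":[0,-0.0005,0.002],"angular":[0,0,0],"jaw":0.045},
    {"offset":[0,-0.0005,0.002],"angular":[0,0,0],"jaw":0.045}
  ]
}}

```text
time_s: 19.08
eef_pos: [620.6, 161.7, 128.9]
ee_rot: [-0.04, 0.699, 0.713, 0.046]
force: [-0.2, 0.1, -3.6]
grip_width: 0.602
```

{"name": "move_arm", "arguments": {
  "motion": [
    {"offset":[0,0,0.0007],"angular":[0,0,0],"jaw":0.045},
    {"offset":[0,0,0.0007],"angular":[0,0,0],"jaw":0.045}
  ]
}}

```text
time_s: 19.32
eef_pos: [620.6, 161.8, 128.8]
ee_rot: [-0.04, 0.699, 0.713, 0.046]
force: [-1.8, -0.4, 2.0]
grip_width: 0.606
```

Run:
```python
from h import *
c=cap('top');cv2.imwrite('pics/k2.png',cv2.resize(c['img'][160:320,230:510,::-1],(700,400),interpolation=cv2.INTER_CUBIC))
```

```text
(no output)
```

View pics/k2.png

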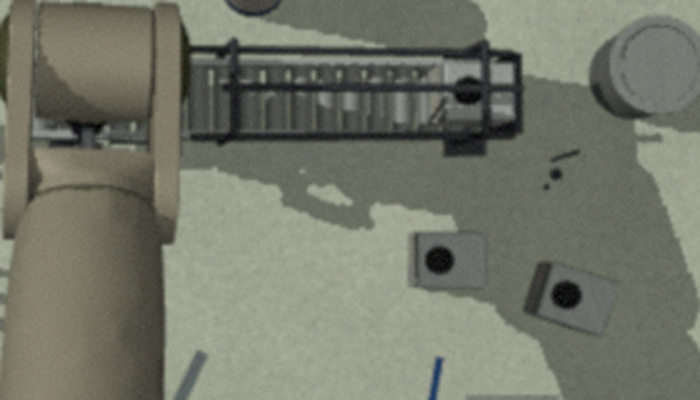

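Tin A stands against the stop, with its cap at (468,90). I release tin B and go to tin C.

{"name": "move_arm", "arguments": {
  "motion": [
    {"offset":[0,0,0],"angular":[0,0,0],"jaw":0.06},
    {"offset":[0,0,0],"angular":[0,0,0],"jaw":0.075},
    {"offset":[0,0,0],"angular":[0,0,0],"jaw":0.075},
    {"offset":[0,0,0],"angular":[0,0,0],"jaw":0.075},
    {"offset":[0,0,-0.005],"angular":[0,0,0],"jaw":0.075}
  ]
}}

```text
time_s: 20.0
eef_pos: [620.4, 161.2, 133.1]
ee_rot: [-0.04, 0.699, 0.713, 0.046]
force: [0.5, -0.1, 0.0]
grip_width: 0.876
```

{"name": "move_arm", "arguments": {
  "motion": [
    {"offset":[0,0,-0.02],"angular":[0,0,0],"jaw":0.075},
    {"offset":[0,0,-0.05],"angular":[0,0,0],"jaw":0.075},
    {"offset":[0,0,-0.09],"angular":[0,0,0],"jaw":0.085},
    {"offset":[0,0,-0.11],"angular":[0,-7,0],"jaw":0.085},
    {"offset":[0,0,-0.11],"angular":[0,-7,0],"jaw":0.085}
  ]
}}

```text
time_s: 20.62
eef_pos: [620.0, 148.9, 244.1]
ee_rot: [0.004, 0.699, 0.715, 0.005]
force: [-0.6, 0.3, -0.7]
grip_width: 0.994
```

```bash
python3 chk.py k3 | head -3; python3 -c "
from h import *
go([480,0,200],90.5)
go([476,-170.5,150],90.5)"
```

```text
[ 442.1 -288.2] [61.1 46.9] 70.4 [461.  278.9]
[ 475.  -170.8] [66.2 50.2] 90.5 [409.5 264. ]
t 20.725 pos [619.4 148.  241.3] F [-0.5 -0.7  0.2] w 0.995 
t 20.725 pos [619.4 148.  241.3] F [-0.5 -0.7  0.2] w 0.995 
 offset [-0.1452, -0.1426, 0.0398] ang [0.48, -0.13, 0.65] mm 207.0
t 20.725 pos [619.4 148.  241.3] F [-0.5 -0.7  0.2] w 0.995 
 offset [-0.3157, -0.1505, 0.0893] ang [0.48, -0.13, 0.65] mm 361.0
```

{"name": "move_arm", "arguments": {
  "motion": [
    {"offset":[-0.035,-0.035,0.0],"angular":[0.4,0,0.6],"jaw":0.085},
    {"offset":[-0.075,-0.075,0.01],"angular":[0.4,0,0.6],"jaw":0.085},
    {"offset":[-0.115,-0.115,0.02],"angular":[0.4,0,0.6],"jaw":0.085},
    {"offset":[-0.15,-0.14,0.04],"angular":[0.4,0,0.6],"jaw":0.085},
    {"offset":[-0.2,-0.15,0.04],"angular":[0.4,0,0.6],"jaw":0.085}
  ]
}}

```text
time_s: 21.35
eef_pos: [471.7, -55.5, 198.7]
ee_rot: [-0.001, 0.704, 0.71, 0.001]
force: [0.8, -0.3, 0.4]
grip_width: 0.997
```

{"name": "move_arm", "arguments": {
  "motion": [
    {"offset":[-0.05,0,0.02],"angular":[0,0,0],"jaw":0.085},
    {"offset":[-0.1,0,0.05],"angular":[0,0,0],"jaw":0.085},
    {"offset":[-0.115,0,0.05],"angular":[0,0,0],"jaw":0.085},
    {"offset":[-0.115,0,0.05],"angular":[0,0,0],"jaw":0.085}
  ]
}}

```text
time_s: 21.85
eef_pos: [475.0, -170.4, 150.6]
ee_rot: [0.0, 0.705, 0.71, 0.002]
force: [0.5, -0.3, 0.5]
grip_width: 0.997
```

```bash
cat > wt.py <<'E'
from h import *
import sys
x,y,a=map(float,sys.argv[1:4])
c=cap('wrist')
g=cv2.cvtColor(c['img'],cv2.COLOR_RGB2HSV)
f=R.from_euler('z',a,degrees=True)
print('pred',[np.round(wproj(c,[x,y,72]+f.apply([p,q,0])),0).tolist() for p,q in((32,26),(32,-26),(-32,-26),(-32,26))])
m=((g[:,:,1]<22)&(g[:,:,2]>85)).astype(np.uint8);m=cv2.morphologyEx(m,cv2.MORPH_OPEN,np.ones((5,5)))
for ct in cv2.findContours(m,0,2)[0]:
    if cv2.contourArea(ct)>3000:
        b=cv2.boxPoints(cv2.minAreaRect(ct));print(b.round().tolist(),np.mean([wonz(c,*p,72)[:2] for p in b],0))
go([x,y,34.5],a)
E
python3 wt.py 476 -170.5 90.5
```

```text
pred [[276.0, 204.0], [365.0, 204.0], [361.0, 303.0], [280.0, 303.0]]
[[237.0, 338.0], [320.0, 338.0], [320.0, 420.0], [237.0, 420.0]] [ 446.13674882 -268.05688763]
[[106.0, 253.0], [167.0, 244.0], [181.0, 339.0], [120.0, 348.0]] [ 353.65133835 -203.63197   ]
[[277.0, 302.0], [281.0, 193.0], [368.0, 196.0], [363.0, 305.0]] [ 477.08727028 -167.87418293]
t 21.9 pos [ 475.2 -169.6  151. ] F [0.5 0.  0.7] w 0.994 
 offset [-0.001, 0.0004, 0.1165] ang [0.19, -0.06, -0.01] mm 117.0
```

{"name": "move_arm", "arguments": {
  "motion": [
    {"offset":[0,0.001,0.05],"angular":[0,0,0],"jaw":0.085},
    {"offset":[0,0.001,0.09],"angular":[0,0,0],"jaw":0.085},
    {"offset":[0,0.001,0.1165],"angular":[0,0,0],"jaw":0.085},
    {"offset":[0,0.001,0.1165],"angular":[0,0,0],"jaw":0.085}
  ]
}}

```text
time_s: 22.4
eef_pos: [476.2, -168.4, 33.7]
ee_rot: [-0.0, 0.703, 0.711, 0.001]
force: [0.3, 0.1, 0.1]
grip_width: 0.991
```

{"name": "move_arm", "arguments": {
  "motion": [
    {"offset":[0,0,0],"angular":[0,0,0],"jaw":0.06},
    {"offset":[0,0,0],"angular":[0,0,0],"jaw":0.045},
    {"offset":[0,0,0],"angular":[0,0,0],"jaw":0.045},
    {"offset":[0,0,0],"angular":[0,0,0],"jaw":0.045},
    {"offset":[0,0,0],"angular":[0,0,0],"jaw":0.045}
  ],
  "squeeze": 50
}}

```text
time_s: 23.02
eef_pos: [477.4, -170.2, 35.9]
ee_rot: [0.002, 0.704, 0.71, 0.002]
force: [-0.1, 2.3, 6.2]
grip_width: 0.603
```

{"name": "move_arm", "arguments": {
  "motion": [
    {"offset":[0,0,-0.02],"angular":[0,0,0],"jaw":0.045},
    {"offset":[0,0,-0.06],"angular":[0,0,0],"jaw":0.045},
    {"offset":[0,0,-0.11],"angular":[0,0,0],"jaw":0.045},
    {"offset":[0.02,0,-0.165],"angular":[0,0,0],"jaw":0.045},
    {"offset":[0.06,0.005,-0.17],"angular":[0,0,0],"jaw":0.045}
  ]
}}

```text
time_s: 23.65
eef_pos: [481.6, -110.6, 208.7]
ee_rot: [0.005, 0.705, 0.71, 0.002]
force: [0.9, -0.1, -4.4]
grip_width: 0.598
```

{"name": "move_arm", "arguments": {
  "motion": [
    {"offset":[0.055,0.004,0],"angular":[0,0,0],"jaw":0.045},
    {"offset":[0.11,0.008,0],"angular":[0,0,0],"jaw":0.045},
    {"offset":[0.165,0.012,0],"angular":[0,0,0],"jaw":0.045},
    {"offset":[0.22,0.016,0],"angular":[0,0,0],"jaw":0.045},
    {"offset":[0.255,0.019,0],"angular":[0,0,0],"jaw":0.045}
  ]
}}

```text
time_s: 24.28
eef_pos: [496.6, 147.5, 205.0]
ee_rot: [0.001, 0.703, 0.711, 0.001]
force: [-0.1, 0.0, -3.1]
grip_width: 0.6
```

Run:
```python
from h import *
go([620.5,160.8,190],91.2,7)
```

```text
t 24.275 pos [496.6 147.5 205. ] F [-0.1  0.  -3.1] w 0.6 
 offset [0.012, 0.124, 0.0154] ang [0.22, 6.97, -0.58] mm 125.0
```

{"name": "move_arm", "arguments": {
  "motion": [
    {"offset":[0.003,0.04,0],"angular":[0,2,0],"jaw":0.045},
    {"offset":[0.008,0.085,0],"angular":[0,5,0],"jaw":0.045},
    {"offset":[0.012,0.12,0.01],"angular":[0,7,-0.6],"jaw":0.045},
    {"offset":[0.012,0.124,0.014],"angular":[0,7,-0.6],"jaw":0.045},
    {"offset":[0.012,0.124,0.014],"angular":[0,7,-0.6],"jaw":0.045}
  ]
}}

```text
time_s: 24.9
eef_pos: [620.5, 158.3, 190.6]
ee_rot: [-0.043, 0.699, 0.713, 0.043]
force: [-0.3, 0.3, -2.1]
grip_width: 0.605
```

Run:
```python
from h import *
go([620.5,160.8,129.5],91.2,7)
```

```text
t 24.9 pos [620.5 158.3 190.6] F [-0.3  0.3 -2.1] w 0.605 
 offset [-0.0049, -0.0001, 0.061] ang [0.14, 0.01, -0.06] mm 61.0
```

{"name": "move_arm", "arguments": {
  "motion": [
    {"offset":[-0.0025,0,0.028],"angular":[0,0,0],"jaw":0.045},
    {"offset":[-0.004,0,0.05],"angular":[0,0,0],"jaw":0.045},
    {"offset":[-0.005,0,0.059],"angular":[0,0,0],"jaw":0.045},
    {"offset":[-0.005,0,0.0605],"angular":[0,0,0],"jaw":0.045},
    {"offset":[-0.005,0,0.0605],"angular":[0,0,0],"jaw":0.045}
  ]
}}

```text
time_s: 25.52
eef_pos: [621.6, 160.7, 131.3]
ee_rot: [-0.042, 0.699, 0.713, 0.045]
force: [0.8, -0.8, -3.3]
grip_width: 0.603
```

{"name": "move_arm", "arguments": {
  "motion": [
    {"offset":[0,0,0.0005],"angular":[0,0,0],"jaw":0.045},
    {"offset":[0,0,0.0005],"angular":[0,0,0],"jaw":0.045}
  ]
}}

```text
time_s: 25.78
eef_pos: [621.4, 160.7, 130.1]
ee_rot: [-0.042, 0.699, 0.713, 0.044]
force: [-0.5, 0.5, -3.7]
grip_width: 0.608
```

{"name": "move_arm", "arguments": {
  "motion": [
    {"offset":[0,0,0.001],"angular":[0,0,0],"jaw":0.045},
    {"offset":[0,0,0.001],"angular":[0,0,0],"jaw":0.045}
  ]
}}

```text
time_s: 26.02
eef_pos: [621.3, 160.8, 128.6]
ee_rot: [-0.042, 0.699, 0.713, 0.044]
force: [0.4, 0.5, -3.7]
grip_width: 0.605
```

Run:
```python
from h import *
c=cap('top');cv2.imwrite('pics/k4.png',cv2.resize(c['img'][160:320,230:510,::-1],(700,400),interpolation=cv2.INTER_CUBIC))
# cap blobs on lane
m=(c['img'].max(2)<38).astype(np.uint8);m[:185]=0;m[207:]=0;m[:,:300]=0;m[:,:]*=1;m[:,440:]=0
m=cv2.morphologyEx(m,cv2.MORPH_OPEN,cv2.getStructuringElement(2,(7,7)))
for ct in cv2.findContours(m,0,2)[0]: print(cv2.boundingRect(ct),onz(c,*np.mean(ct[:,0],0),45+20+80).round())
```

{"name": "move_arm", "arguments": {
  "motion": [
    {"offset":[0,-0.0007,0.001],"angular":[0,0,0],"jaw":0.045},
    {"offset":[0,-0.0007,0.001],"angular":[0,0,0],"jaw":0.045}
  ]
}}

```text
time_s: 26.32
eef_pos: [620.5, 160.9, 127.6]
ee_rot: [-0.042, 0.699, 0.713, 0.044]
force: [-0.4, 0.3, -3.8]
grip_width: 0.604
```

{"name": "move_arm", "arguments": {
  "motion": [
    {"offset":[0,0,0.0006],"angular":[0,0,0],"jaw":0.045},
    {"offset":[0,0,0.0006],"angular":[0,0,0],"jaw":0.045}
  ]
}}

```text
time_s: 26.58
eef_pos: [620.6, 161.0, 127.1]
ee_rot: [-0.042, 0.699, 0.713, 0.044]
force: [-0.3, -0.2, -3.8]
grip_width: 0.603
```

View pics/k4.png

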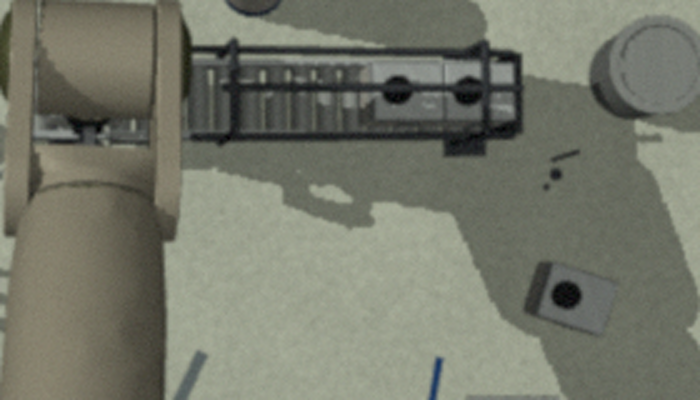

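Tins A and B stand closed at the stop (caps at (397,90) and (468,90)). I lower C until it touches, then release it.

{"name": "move_arm", "arguments": {
  "motion": [
    {"offset":[0,0,0.0007],"angular":[0,0,0],"jaw":0.045},
    {"offset":[0,0,0.0007],"angular":[0,0,0],"jaw":0.045}
  ]
}}

```text
time_s: 26.82
eef_pos: [620.7, 161.1, 126.9]
ee_rot: [-0.042, 0.699, 0.713, 0.044]
force: [-1.8, -0.5, 2.0]
grip_width: 0.606
```

{"name": "move_arm", "arguments": {
  "motion": [
    {"offset":[0,0,0.0006],"angular":[0,0,0],"jaw":0.045},
    {"offset":[0,0,0.0006],"angular":[0,0,0],"jaw":0.045}
  ]
}}

```text
time_s: 27.08
eef_pos: [620.7, 161.1, 126.9]
ee_rot: [-0.042, 0.699, 0.713, 0.044]
force: [-4.6, -1.2, 7.4]
grip_width: 0.605
```

{"name": "move_arm", "arguments": {
  "motion": [
    {"offset":[0,0,0],"angular":[0,0,0],"jaw":0.06},
    {"offset":[0,0,0],"angular":[0,0,0],"jaw":0.075},
    {"offset":[0,0,0],"angular":[0,0,0],"jaw":0.075},
    {"offset":[0,0,0],"angular":[0,0,0],"jaw":0.075},
    {"offset":[0,0,-0.005],"angular":[0,0,0],"jaw":0.075}
  ]
}}

```text
time_s: 27.7
eef_pos: [620.5, 160.5, 130.6]
ee_rot: [-0.043, 0.699, 0.713, 0.044]
force: [0.5, -0.6, -0.3]
grip_width: 0.876
```

{"name": "move_arm", "arguments": {
  "motion": [
    {"offset":[0,0,-0.02],"angular":[0,0,0],"jaw":0.075},
    {"offset":[0,0,-0.05],"angular":[0,0,0],"jaw":0.075},
    {"offset":[0,0,-0.09],"angular":[0,0,0],"jaw":0.085},
    {"offset":[0,0,-0.11],"angular":[0,-7,0],"jaw":0.085},
    {"offset":[0,0,-0.11],"angular":[0,-7,0],"jaw":0.085}
  ]
}}

```text
time_s: 28.32
eef_pos: [620.8, 148.3, 241.7]
ee_rot: [0.002, 0.7, 0.715, 0.003]
force: [-0.2, 0.0, -0.5]
grip_width: 0.995
```

{"name": "move_arm", "arguments": {
  "motion": [
    {"offset":[-0.035,-0.035,0.0],"angular":[0,0,0],"jaw":0.085},
    {"offset":[-0.075,-0.075,0.01],"angular":[0,0,4],"jaw":0.085},
    {"offset":[-0.115,-0.115,0.02],"angular":[0,0,8],"jaw":0.085},
    {"offset":[-0.15,-0.14,0.04],"angular":[0,0,14],"jaw":0.085},
    {"offset":[-0.2,-0.16,0.04],"angular":[0,0,19],"jaw":0.085}
  ]
}}

```text
time_s: 28.95
eef_pos: [462.4, -56.1, 197.2]
ee_rot: [-0.001, 0.809, 0.588, 0.002]
force: [0.5, -1.4, 0.2]
grip_width: 0.999
```

```bash
python3 chk.py k5 | head -3; python3 -c "
from h import *
go([443.5,-288,150],72)"
```

```text
t 29.05 pos [462.8 -59.  198.1] F [-0.6  0.8  0. ] w 0.994 
 offset [-0.0141, -0.0079, 0.1601] ang [0.09, -0.16, -11.69] mm 161.0
t 29.05 pos [462.8 -59.  198.1] F [-0.6  0.8  0. ] w 0.994 
 offset [-0.2237, 0.0535, 0.0475] ang [0.07, -0.17, -0.29] mm 235.0
```

{"name": "move_arm", "arguments": {
  "motion": [
    {"offset":[-0.055,0.013,0],"angular":[0,0,0],"jaw":0.085},
    {"offset":[-0.11,0.026,0],"angular":[0,0,0],"jaw":0.085},
    {"offset":[-0.165,0.039,0.01],"angular":[0,0,0],"jaw":0.085},
    {"offset":[-0.22,0.0525,0.035],"angular":[0,0,0],"jaw":0.085},
    {"offset":[-0.2237,0.0535,0.0475],"angular":[0,0,0],"jaw":0.085}
  ]
}}

```text
time_s: 29.68
eef_pos: [446.0, -287.2, 149.3]
ee_rot: [-0.0, 0.81, 0.587, 0.002]
force: [0.6, 0.6, -0.3]
grip_width: 0.998
```

{"name": "move_arm", "arguments": {
  "motion": [
    {"offset":[0,0,0],"angular":[0,0,0],"jaw":0.085}
  ]
}}

```text
time_s: 29.8
eef_pos: [446.6, -284.2, 150.3]
ee_rot: [-0.001, 0.809, 0.588, 0.002]
force: [-0.5, -0.7, -0.2]
grip_width: 0.997
```

```bash
python3 wt.py 443.5 -288 72
python3 - <<'E'
from tins import *
c=cap('wrist');cv2.imwrite('pics/w7.png',c['img'][:,:,::-1])
t=cap('top');cv2.imwrite('pics/t7.png',t['img'][:,:,::-1])
for q in tins(t,(430,240,520,315)):print(*q)
E
```

```text
pred [[271.0, 212.0], [360.0, 212.0], [356.0, 310.0], [275.0, 310.0]]
[[585.0, 214.0], [639.0, 214.0], [639.0, 322.0], [585.0, 322.0]] [ 664.84205921 -371.35686421]
[[271.0, 209.0], [356.0, 209.0], [356.0, 306.0], [271.0, 306.0]] [ 443.17306104 -285.30263864]
[[103.0, 187.0], [165.0, 162.0], [205.0, 263.0], [143.0, 288.0]] [ 353.15340518 -233.64685452]
t 29.85 pos [ 447.1 -284.1  151.4] F [ 0.6  0.4 -0.6] w 0.995 
 offset [-0.0052, -0.0025, 0.1169] ang [0.15, -0.17, 0.15] mm 117.0
```

{"name": "move_arm", "arguments": {
  "motion": [
    {"offset":[-0.0025,-0.0033,0.05],"angular":[0,0,0],"jaw":0.085},
    {"offset":[-0.0025,-0.0033,0.09],"angular":[0,0,0],"jaw":0.085},
    {"offset":[-0.0025,-0.0033,0.1165],"angular":[0,0,0],"jaw":0.085},
    {"offset":[-0.0025,-0.0033,0.1165],"angular":[0,0,0],"jaw":0.085}
  ]
}}

```text
time_s: 30.45
eef_pos: [443.4, -285.3, 34.6]
ee_rot: [-0.0, 0.808, 0.589, 0.001]
force: [0.4, 0.6, 0.5]
grip_width: 0.996
```

{"name": "move_arm", "arguments": {
  "motion": [
    {"offset":[0,0,0],"angular":[0,0,0],"jaw":0.06},
    {"offset":[0,0,0],"angular":[0,0,0],"jaw":0.045},
    {"offset":[0,0,0],"angular":[0,0,0],"jaw":0.045},
    {"offset":[0,0,0],"angular":[0,0,0],"jaw":0.045},
    {"offset":[0,0,0],"angular":[0,0,0],"jaw":0.045}
  ],
  "squeeze": 50
}}

```text
time_s: 31.08
eef_pos: [444.0, -286.9, 36.8]
ee_rot: [0.002, 0.808, 0.589, 0.002]
force: [-1.1, 1.3, 6.5]
grip_width: 0.603
```

{"name": "move_arm", "arguments": {
  "motion": [
    {"offset":[0,0,-0.02],"angular":[0,0,0],"jaw":0.045},
    {"offset":[0,0,-0.06],"angular":[0,0,0],"jaw":0.045},
    {"offset":[0,0,-0.11],"angular":[0,0,0],"jaw":0.045},
    {"offset":[0.02,0,-0.165],"angular":[0,0,0],"jaw":0.045},
    {"offset":[0.06,-0.015,-0.17],"angular":[0,0,-4],"jaw":0.045}
  ]
}}

```text
time_s: 31.7
eef_pos: [448.2, -225.8, 209.5]
ee_rot: [0.005, 0.787, 0.616, 0.002]
force: [0.2, 1.0, -4.6]
grip_width: 0.604
```

Run:
```python
from h import *
go([490,30,205],91.2)
```

```text
t 31.7 pos [ 448.2 -225.8  209.5] F [ 0.2  1.  -4.6] w 0.604 
 offset [0.2584, -0.0209, 0.0036] ang [0.61, 0.23, -15.08] mm 259.0
```

{"name": "move_arm", "arguments": {
  "motion": [
    {"offset":[0.055,-0.005,0],"angular":[0,0,-3],"jaw":0.045},
    {"offset":[0.11,-0.009,0],"angular":[0,0,-6],"jaw":0.045},
    {"offset":[0.165,-0.013,0],"angular":[0,0,-10],"jaw":0.045},
    {"offset":[0.22,-0.017,0],"angular":[0,0,-14],"jaw":0.045},
    {"offset":[0.2584,-0.021,0],"angular":[0,0,-15.1],"jaw":0.045}
  ]
}}

```text
time_s: 32.33
eef_pos: [488.4, 33.3, 206.0]
ee_rot: [0.001, 0.699, 0.715, 0.002]
force: [0.2, -0.6, -3.7]
grip_width: 0.604
```

{"name": "move_arm", "arguments": {
  "motion": [
    {"offset":[0.05,0.005,0],"angular":[0,0,0],"jaw":0.045},
    {"offset":[0.1,0.03,0],"angular":[0,2,0],"jaw":0.045},
    {"offset":[0.128,0.08,0],"angular":[0,5,0],"jaw":0.045},
    {"offset":[0.128,0.12,0.005],"angular":[0,7,0],"jaw":0.045},
    {"offset":[0.128,0.127,0.01],"angular":[0,7,0],"jaw":0.045}
  ]
}}

```text
time_s: 32.95
eef_pos: [614.1, 161.3, 195.2]
ee_rot: [-0.042, 0.698, 0.713, 0.044]
force: [-0.1, -0.7, -3.3]
grip_width: 0.6
```

{"name": "move_arm", "arguments": {
  "motion": [
    {"offset":[0,0,0],"angular":[0,0,0],"jaw":0.045},
    {"offset":[0,0,0],"angular":[0,0,0],"jaw":0.045}
  ]
}}

```text
time_s: 33.2
eef_pos: [612.2, 161.8, 196.6]
ee_rot: [-0.042, 0.698, 0.713, 0.044]
force: [-0.7, 0.5, -2.0]
grip_width: 0.604
```

Run:
```python
from h import *
go([620.5,160.8,130],91.2,7)
```

```text
t 33.2 pos [612.2 161.8 196.6] F [-0.7  0.5 -2. ] w 0.604 
 offset [-0.0092, 0.008, 0.066] ang [0.21, 0.0, 0.06] mm 67.0
```

{"name": "move_arm", "arguments": {
  "motion": [
    {"offset":[-0.003,0.0075,0.02],"angular":[0,0,0],"jaw":0.045},
    {"offset":[-0.006,0.0075,0.045],"angular":[0,0,0],"jaw":0.045},
    {"offset":[-0.009,0.0075,0.062],"angular":[0,0,0],"jaw":0.045},
    {"offset":[-0.009,0.0075,0.065],"angular":[0,0,0],"jaw":0.045},
    {"offset":[-0.009,0.0075,0.065],"angular":[0,0,0],"jaw":0.045}
  ]
}}

```text
time_s: 33.83
eef_pos: [620.9, 160.8, 130.8]
ee_rot: [-0.042, 0.698, 0.713, 0.044]
force: [0.9, -0.5, -2.6]
grip_width: 0.609
```

{"name": "move_arm", "arguments": {
  "motion": [
    {"offset":[0,0,0],"angular":[0,0,0],"jaw":0.045},
    {"offset":[0,0,0],"angular":[0,0,0],"jaw":0.045}
  ]
}}

```text
time_s: 34.08
eef_pos: [620.9, 160.8, 131.0]
ee_rot: [-0.042, 0.698, 0.713, 0.044]
force: [0.1, -0.0, -3.4]
grip_width: 0.603
```

Run:
```python
from h import *
go([620.5,160.8,129],91.2,7)
```

```text
t 34.075 pos [620.9 160.8 131. ] F [ 0.1 -0.  -3.4] w 0.603 
 offset [-0.0002, -0.0004, 0.002] ang [0.27, -0.01, 0.05] mm 2.0
```

Tin D should make contact at about TCP z 127.8.

{"name": "move_arm", "arguments": {
  "motion": [
    {"offset":[0,0,0.001],"angular":[0,0,0],"jaw":0.045},
    {"offset":[0,0,0.0025],"angular":[0,0,0],"jaw":0.045},
    {"offset":[0,0,0.0025],"angular":[0,0,0],"jaw":0.045}
  ]
}}

```text
time_s: 34.45
eef_pos: [620.7, 161.1, 127.9]
ee_rot: [-0.042, 0.698, 0.713, 0.044]
force: [-0.3, 0.0, -3.3]
grip_width: 0.607
```

{"name": "move_arm", "arguments": {
  "motion": [
    {"offset":[0,0,0.0007],"angular":[0,0,0],"jaw":0.045},
    {"offset":[0,0,0.0007],"angular":[0,0,0],"jaw":0.045}
  ]
}}

```text
time_s: 34.7
eef_pos: [620.7, 161.2, 127.7]
ee_rot: [-0.042, 0.698, 0.713, 0.044]
force: [-3.7, -1.4, 4.0]
grip_width: 0.603
```

{"name": "move_arm", "arguments": {
  "motion": [
    {"offset":[0,0,0.0006],"angular":[0,0,0],"jaw":0.045},
    {"offset":[0,0,0.0006],"angular":[0,0,0],"jaw":0.045}
  ]
}}

```text
time_s: 34.95
eef_pos: [620.7, 161.2, 127.7]
ee_rot: [-0.042, 0.698, 0.713, 0.044]
force: [-5.3, -2.1, 8.0]
grip_width: 0.603
```

{"name": "move_arm", "arguments": {
  "motion": [
    {"offset":[0,0,0],"angular":[0,0,0],"jaw":0.06},
    {"offset":[0,0,0],"angular":[0,0,0],"jaw":0.075},
    {"offset":[0,0,0],"angular":[0,0,0],"jaw":0.075},
    {"offset":[0,0,0],"angular":[0,0,0],"jaw":0.075},
    {"offset":[0,0,-0.005],"angular":[0,0,0],"jaw":0.075}
  ]
}}

```text
time_s: 35.58
eef_pos: [620.5, 160.6, 131.4]
ee_rot: [-0.043, 0.698, 0.713, 0.044]
force: [0.4, -0.5, 0.4]
grip_width: 0.881
```

{"name": "move_arm", "arguments": {
  "motion": [
    {"offset":[0,0,-0.02],"angular":[0,0,0],"jaw":0.075},
    {"offset":[0,0,-0.05],"angular":[0,0,0],"jaw":0.075},
    {"offset":[0,0,-0.09],"angular":[0,0,0],"jaw":0.085},
    {"offset":[0,0,-0.11],"angular":[0,-7,0],"jaw":0.085},
    {"offset":[0,0,-0.11],"angular":[0,-7,0],"jaw":0.085}
  ]
}}

```text
time_s: 36.2
eef_pos: [620.9, 148.4, 242.5]
ee_rot: [0.002, 0.699, 0.715, 0.003]
force: [-0.2, -0.3, 0.1]
grip_width: 0.995
```

{"name": "move_arm", "arguments": {
  "motion": [
    {"offset":[0,-0.04,0],"angular":[0,0,10],"jaw":0.085},
    {"offset":[0,-0.08,0],"angular":[0,0,20],"jaw":0.085},
    {"offset":[0.01,-0.12,0],"angular":[0,0,30],"jaw":0.085},
    {"offset":[0.02,-0.17,0],"angular":[0,0,40],"jaw":0.085},
    {"offset":[0.03,-0.21,0],"angular":[0,0,50],"jaw":0.085}
  ]
}}

```text
time_s: 36.83
eef_pos: [407.7, 173.0, 238.7]
ee_rot: [-0.001, 0.937, 0.349, 0.001]
force: [0.7, -0.1, 0.2]
grip_width: 0.996
```

{"name": "move_arm", "arguments": {
  "motion": [
    {"offset":[0,0,0],"angular":[0,0,10],"jaw":0.085},
    {"offset":[0,0,0],"angular":[0,0,20],"jaw":0.085},
    {"offset":[0,0,0],"angular":[0,0,30],"jaw":0.085},
    {"offset":[0,0,0],"angular":[0,0,40],"jaw":0.085},
    {"offset":[0,0,0],"angular":[0,0,40],"jaw":0.085}
  ]
}}

```text
time_s: 37.45
eef_pos: [409.6, 172.7, 239.0]
ee_rot: [-0.001, 1.0, 0.011, 0.001]
force: [-0.3, 0.3, 0.2]
grip_width: 0.999
```

Run:
```python
from h import *
go([401,181.7,150],1.2)
c=cap('wrist')
g=cv2.cvtColor(c['img'],cv2.COLOR_RGB2HSV);m=cv2.inRange(g,(3,120,50),(18,255,255));m[:,:200]=0
for ct in cv2.findContours(m,0,2)[0]:
    if cv2.contourArea(ct)>500:
        r=cv2.minAreaRect(ct);b=cv2.boxPoints(r);print(r,[wonz(c,*p,17)[:2].round(1).tolist() for p in b],np.mean([wonz(c,*p,17)[:2] for p in b],0))
cv2.imwrite('pics/w8.png',c['img'][:,:,::-1])
s=cap('scene')['img'];t=cap('top')['img']
o=np.vstack([cv2.resize(t[160:300,230:490,::-1],(560,300),interpolation=cv2.INTER_CUBIC),cv2.resize(s[190:330,190:450,::-1],(560,300),interpolation=cv2.INTER_CUBIC)])
cv2.imwrite('pics/k8.png',o)
```

```text
t 37.45 pos [409.6 172.7 239. ] F [-0.3  0.3  0.2] w 0.999 
 offset [-0.0085, -0.009, 0.089] ang [-0.1, -0.1, 0.07] mm 90.0
((310.9999694824219, 215.49998474121094), (58.99999237060547, 17.999996185302734), 90.0) [[431.1, 189.8], [431.5, 172.5], [372.0, 171.2], [371.6, 189.2]] [401.5343046  180.69817426]
```

View pics/k8.png

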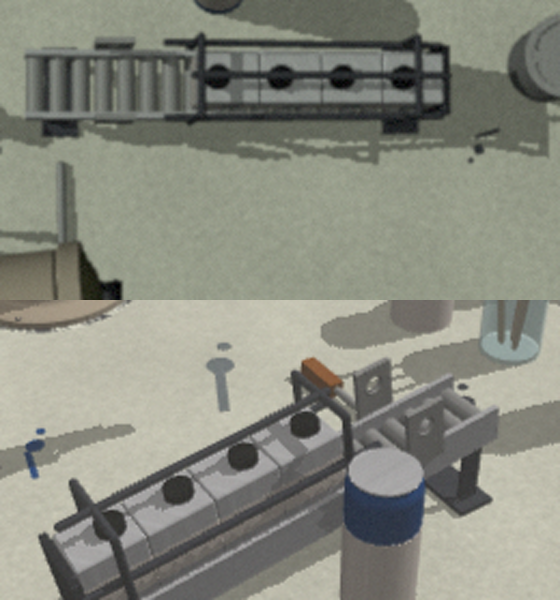

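All four caps stand in one closed row against the stop in both views, and the rod is undisturbed at (401.5, 180.7). Now I pick up the rod.

{"name": "move_arm", "arguments": {
  "motion": [
    {"offset":[-0.0085,-0.0085,0.05],"angular":[0,0,0.3],"jaw":0.05},
    {"offset":[-0.0085,-0.0085,0.1],"angular":[0,0,0.3],"jaw":0.05},
    {"offset":[-0.0085,-0.0085,0.16],"angular":[0,0,0.3],"jaw":0.05},
    {"offset":[-0.0085,-0.0085,0.21],"angular":[0,0,0.3],"jaw":0.05},
    {"offset":[-0.0085,-0.0085,0.217],"angular":[0,0,0.3],"jaw":0.05}
  ]
}}

```text
time_s: 38.22
eef_pos: [400.4, 180.8, 20.8]
ee_rot: [0.0, 1.0, 0.009, -0.001]
force: [-0.7, 0.2, 0.1]
grip_width: 0.587
```

{"name": "move_arm", "arguments": {
  "motion": [
    {"offset":[0,0,0],"angular":[0,0,0],"jaw":0.05},
    {"offset":[0,0,0],"angular":[0,0,0],"jaw":0.05}
  ]
}}

```text
time_s: 38.48
eef_pos: [403.2, 181.3, 24.7]
ee_rot: [-0.0, 1.0, 0.008, 0.004]
force: [0.3, 0.4, 0.1]
grip_width: 0.585
```

Run:
```python
from h import *
go([401,180.8,16],0.9)
```

```text
t 38.475 pos [403.2 181.3  24.7] F [0.3 0.4 0.1] w 0.585 
 offset [-0.0023, 0.0005, 0.0087] ang [-0.04, -0.41, 0.04] mm 9.0
```

{"name": "move_arm", "arguments": {
  "motion": [
    {"offset":[-0.0015,0.0003,0.004],"angular":[0,0,0],"jaw":0.05},
    {"offset":[-0.0015,0.0003,0.006],"angular":[0,0,0],"jaw":0.05},
    {"offset":[-0.0015,0.0003,0.006],"angular":[0,0,0],"jaw":0.05},
    {"offset":[-0.0015,0.0003,0.006],"angular":[0,0,0],"jaw":0.05}
  ]
}}

```text
time_s: 38.98
eef_pos: [400.7, 180.8, 17.0]
ee_rot: [-0.0, 1.0, 0.008, 0.002]
force: [0.5, 0.7, 0.0]
grip_width: 0.584
```

Run:
```python
from h import *
go([401,180.8,16],0.9)
```

```text
t 38.975 pos [400.7 180.8  17. ] F [0.5 0.7 0. ] w 0.584 
 offset [0.0003, 0.0, 0.001] ang [-0.01, -0.22, 0.02] mm 1.0
```

{"name": "move_arm", "arguments": {
  "motion": [
    {"offset":[0,0,0.0005],"angular":[0,0,0],"jaw":0.03},
    {"offset":[0,0,0.0005],"angular":[0,0,0],"jaw":0.01},
    {"offset":[0,0,0.0005],"angular":[0,0,0],"jaw":0.01},
    {"offset":[0,0,0.0005],"angular":[0,0,0],"jaw":0.01},
    {"offset":[0,0,0.0005],"angular":[0,0,0],"jaw":0.01}
  ],
  "squeeze": 70
}}

```text
time_s: 39.6
eef_pos: [400.7, 180.8, 16.5]
ee_rot: [-0.0, 1.0, 0.008, 0.002]
force: [-1.3, -2.5, 3.6]
grip_width: 0.188
```

{"name": "move_arm", "arguments": {
  "motion": [
    {"offset":[0,0,-0.01],"angular":[0,0,0],"jaw":0.01},
    {"offset":[0,0,-0.04],"angular":[0,0,0],"jaw":0.01},
    {"offset":[0,0,-0.09],"angular":[0,1,0],"jaw":0.01},
    {"offset":[0,0,-0.12],"angular":[0,2,0],"jaw":0.01},
    {"offset":[0,0,-0.12],"angular":[0,2,0],"jaw":0.01}
  ]
}}

```text
time_s: 40.22
eef_pos: [400.9, 181.1, 138.4]
ee_rot: [-0.001, 1.0, 0.008, 0.021]
force: [0.5, 0.1, -1.2]
grip_width: 0.187
```

{"name": "move_arm", "arguments": {
  "motion": [
    {"offset":[0,0.03,0],"angular":[0,0,-0.3],"jaw":0.01},
    {"offset":[0,0.065,0],"angular":[0,0,-0.3],"jaw":0.01},
    {"offset":[0,0.068,0],"angular":[0,0,-0.3],"jaw":0.01},
    {"offset":[0,0.068,0],"angular":[0,0,-0.3],"jaw":0.01}
  ]
}}

```text
time_s: 40.72
eef_pos: [401.0, 113.0, 135.8]
ee_rot: [-0.0, 1.0, 0.01, 0.019]
force: [0.2, 0.4, -0.4]
grip_width: 0.184
```

Run:
```python
from h import *
import pickle
go([412,112,137.5],1.2,2)
c=cap('wrist');s=cap('scene');t=cap('top');pickle.dump((c,s,t),open('w9.pkl','wb'))
a=cv2.resize(c['img'][0:330,160:480,::-1],(512,528),interpolation=cv2.INTER_CUBIC)
b=cv2.resize(s['img'][190:270,330:420,::-1],(288,256),interpolation=cv2.INTER_CUBIC)
d=cv2.resize(t['img'][160:280,250:330,::-1],(181,272),interpolation=cv2.INTER_CUBIC)
o=np.zeros((528,800,3),np.uint8);o[:,:512]=a;o[:256,512:]=b;o[256:,512:693]=d;cv2.imwrite('pics/k9.png',o)
```

```text
t 40.725 pos [401.  113.  135.8] F [ 0.2  0.4 -0.4] w 0.184 
 offset [0.0111, 0.0012, -0.0013] ang [-0.01, -0.13, -0.02] mm 11.0
```

View pics/k9.png

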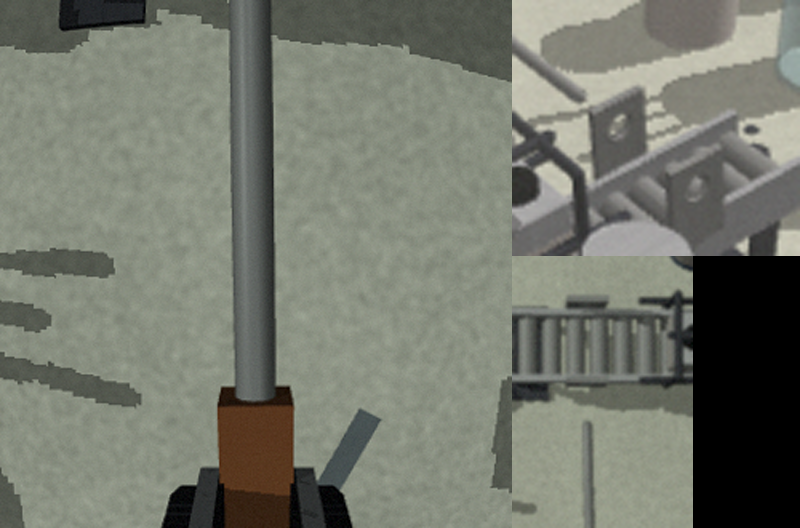

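Run:
```python
from h import *
import pickle
c,s,t=pickle.load(open('w9.pkl','rb'));d=pickle.load(open('c0.pkl','rb'))
def fit_top(img,rows,u0,u1,sgn):
    g=img.astype(float).mean(2);P=[]
    for v in rows:
        r=g[v,u0:u1];b=np.median(np.r_[r[:4],r[-4:]]);w=np.clip(sgn*(r-b)-8,0,None)
        if w.sum()>20:P.append((v,(w*np.arange(u0,u1)).sum()/w.sum()))
    return np.array(P)
P=fit_top(t['img'],range(236,262),275,297,-1)
print('top',P[::5].round(1).tolist(),np.polyfit(P[:,0],P[:,1],1))
k=np.polyfit(P[:,0],P[:,1],1)
for v in(236,260): print(onz(t,np.polyval(k,v),v,131).round(1))
P0=fit_top(d['top']['img'],range(187,210),278,290,1);print('top0',P0[::4].round(1).tolist(),[onz(t,u,v,128)[:2].round(1).tolist() for v,u in P0[::6]])
# scene: per column, centre of the dark band near expected line
g=s['img'].astype(float).mean(2);Q=[]
for u in range(334,350):
    ve=220.3+(u-351.4)*.8; v0=int(ve)-8;r=g[v0:v0+17,u];b=np.median(np.r_[r[:4],r[-4:]]);w=np.clip(b-r-8,0,None)
    if w.sum()>20:Q.append((u,(w*np.arange(v0,v0+17)).sum()/w.sum()))
Q=np.array(Q);q=np.polyfit(Q[:,0],Q[:,1],1);print('scene',Q.round(1).tolist(),q,'at near hole',np.polyval(q,363.6),'vs 229.5; far',np.polyval(q,388.2),'vs 248.8')
for u in(336,348):
    # intersect scene ray with vertical plane through rod line from top
    o,dd=ray(s,u,np.polyval(q,u));a,b=[onz(t,np.polyval(k,v),v,131) for v in(236,260)]
    n=np.cross(b-a,[0,0,1]);lam=((a-o)@n)/(dd@n);print((o+lam*dd).round(1))
# where would a rod point project / eye centres
print(proj(s,[[583,115,131],[660,116.5,131]]).round(1),proj(s,[[543.5,115.3,131.]]).round(1))
```

```text
top [[236.0, 283.4], [241.0, 283.5], [246.0, 283.6], [251.0, 283.6], [256.0, 283.7], [261.0, 283.6]] [9.30845750e-03 2.81283872e+02]
[534.5 114.3 131. ]
[481.7 113.3 131. ]
top0 [[187.0, 282.3], [191.0, 284.7], [195.0, 284.7], [199.0, 285.4], [203.0, 285.0], [207.0, 284.9]] [[643.1, 118.2], [629.8, 113.0], [616.5, 111.2], [603.2, 111.6]]
scene [[334.0, 207.4], [335.0, 208.4], [336.0, 208.9], [337.0, 209.7], [338.0, 210.6], [339.0, 209.0], [340.0, 209.6], [341.0, 210.4], [342.0, 211.2], [343.0, 212.0], [344.0, 213.0], [345.0, 213.8], [346.0, 214.2], [347.0, 215.7], [348.0, 217.4], [349.0, 219.0]] [  0.67327822 -18.03661767] at near hole 226.76734454402177 vs 229.5; far 243.32998885194954 vs 248.8
[491.3 113.5 132.9]
[536.1 114.4 136.1]
[[361.2 228.8]
 [385.1 247.5]] [[350.3 219.8]]
```

The top view puts the rod line at y 115.2 at the near eye and 116.7 at the far one, which matches the eyelets. Kinematics and the scene view both put the rod axis about 1.7 mm low, so I raise it a little and tilt it before inserting.

{"name": "move_arm", "arguments": {
  "motion": [
    {"offset":[0.01,0,-0.0014],"angular":[0,0.15,0],"jaw":0.01},
    {"offset":[0.025,0,-0.0009],"angular":[0,0.15,0],"jaw":0.01},
    {"offset":[0.025,0,-0.0009],"angular":[0,0.15,0],"jaw":0.01},
    {"offset":[0.025,0,-0.0009],"angular":[0,0.15,0],"jaw":0.01}
  ]
}}

```text
time_s: 41.38
eef_pos: [425.9, 113.5, 138.1]
ee_rot: [-0.0, 1.0, 0.011, 0.02]
force: [-0.7, 0.4, -0.4]
grip_width: 0.19
```

Run:
```python
from h import *
import pickle
go([426,113.3,137.7],1.1,2.26)
go([544,115.7,137.7],1.1,2.26)
c=cap('wrist');t=cap('top');s=cap('scene');pickle.dump((c,s,t),open('w10.pkl','wb'))
g=t['img'].astype(float).mean(2);P=[]
for v in range(226,250):
    r=g[v,275:297];b=np.median(np.r_[r[:4],r[-4:]]);w=np.clip(b-r-8,0,None)
    if w.sum()>20:P.append((v,(w*np.arange(275,297)).sum()/w.sum(),w.sum()))
P=np.array(P);k=np.polyfit(P[4:,0],P[4:,1],1);a=[onz(t,np.polyval(k,v),v,131) for v in(228,248)]
sl=(a[0][1]-a[1][1])/(a[0][0]-a[1][0]);print('tip row',P[0],'y at 583,660',[a[0][1]+sl*(x-a[0][0]) for x in(583,660)])
print(s['img'].astype(int).mean(2)[210:240:1,345:372].round().astype(int))
```

```text
t 41.375 pos [425.9 113.5 138.1] F [-0.7  0.4 -0.4] w 0.19 
 offset [0.0001, 0.0002, 0.0004] ang [-0.0, -0.06, 0.13] mm 0.0
t 41.375 pos [425.9 113.5 138.1] F [-0.7  0.4 -0.4] w 0.19 
 offset [0.118, 0.0003, 0.0052] ang [-0.0, -0.06, 0.13] mm 118.0
tip row [226.         290.52671756 174.66666667] y at 583,660 [np.float64(114.6570292430165), np.float64(115.98533279107134)]
[[128 126 129 126 129 127 128 130 128 128 131 130 129 129 132 128 126 129
  139 129 142 143 142 150 188 187 187]
 [138 137 130 138 129 129 130 127 132 129 127 126 131 129 130 141 143 150
  179 149 187 187 186 184 186 183 186]
 [157 164 148 180 142 141 141 143 141 143 138 139 142 142 150 187 189 188
  188 186 187 185 186 189 191 188 184]
 [135 152 175 181 186 186 187 189 188 188 186 187 187 189 183 188 188 187
  187 185 187 185 184 186 185 186 185]
 [118 129 144 168 187 185 188 187 185 188 186 186 184 187 188 187 185 185
  187 183 188 186 185 189 192 187 184]
 [102 113 125 141 157 169 186 186 184 188 188 184 186 188 187 189 180 186
  186 187 190 188 185 186 185 186 184]
 [ 89  96 104 120 134 150 174 185 186 186 186 1
[... 1965 characters left out ...]
  88  87  86  89  93]
 [188 187 185 185 183 184 185 189 181 149  76  88  88  92  90  81  81  89
   91  89  92  87  86  86  82  85  99]
 [182 188 185 184 183 184 185 183 181 155  76  86  89  88  87  88  89  87
   85  87  86  87  88  89  88  87  88]
 [178 186 186 184 185 184 189 188 183 167  76  81  90  91  90  88  89  88
   88  88  89  88  88  90  89  88  90]
 [130 175 185 186 187 185 178 177 172 119  78  86  93  87  90  90  89  91
   90  89  91  86  88  89  86  89 100]
 [ 79 115 175 178 188 172 131 130 127 117  76  85  91  92  91  87  90  87
   90  89  92  87  87  90  94 109 138]
 [ 72  80 105 145 175 139 128 130 128 119  88  78  89  91  89  92  90  89
   88  86  89  86  96 106 136 158 154]]
```

{"name": "move_arm", "arguments": {
  "motion": [
    {"offset":[0.008,0,0.0007],"angular":[0,0,0],"jaw":0.01},
    {"offset":[0.016,0,0.001],"angular":[0,0,0],"jaw":0.01},
    {"offset":[0.024,0,0.0014],"angular":[0,0,0],"jaw":0.01},
    {"offset":[0.03,0,0.0016],"angular":[0,0,0],"jaw":0.01},
    {"offset":[0.03,0,0.0016],"angular":[0,0,0],"jaw":0.01}
  ]
}}

```text
time_s: 42.15
eef_pos: [456.5, 113.9, 137.8]
ee_rot: [-0.0, 1.0, 0.011, 0.021]
force: [-0.1, -0.2, -0.4]
grip_width: 0.189
```

Run:
```python
from h import *
go([544,115.7,137.5],1.1,2.26)
c=cap('wrist')
g=c['img'].astype(int).mean(2).astype(int)
cv2.imwrite('pics/w11.png',c['img'][:,:,::-1])
# shaft edges along image rows (Canny columns nearest the middle)
e=cv2.Canny(c['img'],40,120)
for v in(10,30,60,90,120,150): print(v,[int(u) for u in np.where(e[v,230:420])[0]+230])
```

```text
t 42.15 pos [456.5 113.9 137.8] F [-0.1 -0.2 -0.4] w 0.189 
 offset [0.0874, 0.0001, 0.0039] ang [0.0, -0.09, 0.11] mm 87.0
10 [261, 264, 296, 297, 298, 303, 305, 328, 334, 335, 336, 373, 381, 395, 399, 401, 409]
30 [303, 312, 322, 324, 329, 381, 382, 383, 384, 385, 386, 387, 388, 389, 390, 391, 415, 416]
60 [234, 250, 258, 303, 312, 330]
90 [293, 294, 295, 296, 313, 331]
120 [304, 314, 331]
150 [304, 314, 331]
```

{"name": "move_arm", "arguments": {
  "motion": [
    {"offset":[0.012,0,0.0006],"angular":[0,0,0],"jaw":0.01},
    {"offset":[0.024,0,0.0011],"angular":[0,0,0],"jaw":0.01},
    {"offset":[0.036,0,0.0016],"angular":[0,0,0],"jaw":0.01},
    {"offset":[0.046,0,0.002],"angular":[0,0,0],"jaw":0.01},
    {"offset":[0.046,0,0.002],"angular":[0,0,0],"jaw":0.01}
  ]
}}

```text
time_s: 42.82
eef_pos: [502.8, 114.9, 137.6]
ee_rot: [-0.0, 1.0, 0.011, 0.021]
force: [-0.1, 0.5, -1.2]
grip_width: 0.189
```

Run:
```python
from h import *
import pickle
go([544,115.7,137.5],1.1,2.26)
s=cap('scene');c=cap('wrist');pickle.dump((c,s),open('w12.pkl','wb'))
e=cv2.Canny(c['img'],40,120)
for v in(5,20,35,50,65,80,100,150,200,235): print(v,[int(u) for u in np.where(e[v,230:420])[0]+230])
g=s['img'].astype(int).mean(2).astype(int)
print(g[238:260,370:400])
```

```text
t 42.825 pos [502.8 114.9 137.6] F [-0.1  0.5 -1.2] w 0.189 
 offset [0.0412, 0.0, 0.0018] ang [0.0, -0.09, 0.11] mm 41.0
5 [230, 249, 250, 251, 269, 275, 276, 277, 296, 299, 303, 329, 330, 332, 333, 344, 345, 346, 360, 361, 392, 393, 394]
20 [249, 261, 269, 271, 303, 329, 345, 352, 359, 361, 369, 382, 388, 391]
35 [261, 269, 277, 303, 330, 352, 359, 361, 368, 396, 401, 403]
50 [261, 269, 276, 304, 330, 352, 359, 361, 368, 396, 401, 403, 414]
65 [234, 260, 268, 276, 295, 304, 330, 352, 359, 361, 368, 396, 401, 404, 415]
80 [233, 260, 268, 276, 294, 298, 304, 330, 353, 359, 361, 369, 382, 396, 401, 403, 414]
100 [233, 260, 268, 276, 281, 291, 296, 297, 299, 304, 310, 320, 323, 330, 335, 352, 368, 382, 390, 396, 401, 403, 414]
150 [230, 243, 244, 245, 246, 247, 248, 249, 250, 251, 252, 253, 292, 322, 326, 331]
200 [305, 331]
235 [306, 332]
[[106 106  87  92  96 110 119 134 141 127 109 104  97 104 101 106 120 131
  138 136 129 109 104  88  91  92  84  88  92  98]
 [161 151 108  82  85  96 100 119 130 139 137 107 102 106 110 124 138 137
  130 127 103  88  89  90  87  87  79  83  86  92]

[... 1800 characters left out ...]
 90  90  89  90  87  86
   90  89  89  91  89  85  87  91 107 101 102 103]
 [112  87  79  86  90  97 101  99  91  75  83  87  90  87  89  90  88  88
   85  91  89  85  88  86  91  91  98 100 103 102]
 [146 129  87  80  86  90  96  99  86  75  85  86  89  88  93  87  89  88
   88  87  88  89  90  87  87  92  95 103 104 101]
 [146 144 127 107  75  82  85  91  86  75  85  87  89  88  87  87  86  87
   88  90  91  87  86  86  89  87  98 105 103 102]
 [143 149 150 151  97  81  81  88  84  74  85  89  90  91  90  87  88  87
   92  87  86  86  87  87  90  89  96 103 104 100]
 [161 160 156 156 146 117  83  82  83  76  84  90  88  89  90  89  88  87
   88  88  89  91  88  87  85  89  96 102 102 103]]
```

{"name": "move_arm", "arguments": {
  "motion": [
    {"offset":[0.01,0,0.0005],"angular":[0,0,0],"jaw":0.01},
    {"offset":[0.02,0,0.0009],"angular":[0,0,0],"jaw":0.01},
    {"offset":[0.022,0,0.001],"angular":[0,0,0],"jaw":0.01}
  ]
}}

```text
time_s: 43.3
eef_pos: [525.0, 115.3, 137.6]
ee_rot: [-0.0, 1.0, 0.011, 0.021]
force: [-0.3, -0.6, -0.8]
grip_width: 0.185
```

{"name": "move_arm", "arguments": {
  "motion": [
    {"offset":[0.01,0,0.0004],"angular":[0,0,0],"jaw":0.01},
    {"offset":[0.018,0,0.0008],"angular":[0,0,0],"jaw":0.01},
    {"offset":[0.02,0,0.0009],"angular":[0,0,0],"jaw":0.01},
    {"offset":[0.02,0,0.0009],"angular":[0,0,0],"jaw":0.01}
  ]
}}

```text
time_s: 43.8
eef_pos: [544.3, 115.8, 137.5]
ee_rot: [-0.0, 1.0, 0.011, 0.02]
force: [-0.2, 0.4, -1.0]
grip_width: 0.189
```

Run:
```python
from h import *
go([544,115.7,135],1.1,2.26)
c=cap('top');t=c['img'].astype(int).mean(2).astype(int)
print(t[166:182,276:292])
```

```text
t 43.8 pos [544.3 115.8 137.5] F [-0.2  0.4 -1. ] w 0.189 
 offset [-0.0004, 0.0001, 0.0025] ang [-0.0, -0.08, 0.11] mm 3.0
[[154 149 145 147 149 148 146 141 148 144 150 148 149 147 149 145]
 [150 146 147 149 146 144 131 126 136 145 145 145 148 149 146 147]
 [150 149 148 148 143 132 115 102 115 144 148 147 144 149 149 147]
 [151 149 148 141 132 126 110  95 100 135 149 152 151 147 149 143]
 [153 146 142 140 119 120 113  95  88 122 145 149 149 151 147 144]
 [153 154 147 144 129 124 117  96  84 115 145 150 152 153 151 150]
 [148 149 151 148 134 119 115  94  86 116 141 150 153 156 152 152]
 [151 150 151 144 128 122 119  99  83 118 141 148 149 149 152 147]
 [147 150 146 145 137 120 114  98  86 116 141 146 148 150 147 143]
 [148 149 149 148 135 120 117  97  86 114 138 144 146 147 148 145]
 [145 147 147 150 134 120 115 102  93 120 139 143 143 144 148 145]
 [124 128 129 128 121 117 113 109 102 118 127 128 126 132 130 124]
 [114 116 114 113 113 112 113 113 113 114 119 115 114 120 115 114]
 [103 103 106 105 103 104 101 107 102 106 103 107 109 106 104 101]
 [ 60  69  65  68  64  68  70  74  76  68  66  66  67  66  64  73]
 [ 44  41  41  46  50  55  63  71  62  51  40  42  45  41  41  71]]
```

The tip stands about 20 mm clear of the far lug. I lower the rod onto the eyelets' lower edges and release it.

{"name": "move_arm", "arguments": {
  "motion": [
    {"offset":[0,0,0.001],"angular":[0,0,0],"jaw":0.01},
    {"offset":[0,0,0.002],"angular":[0,0,0],"jaw":0.01},
    {"offset":[0,0,0.0025],"angular":[0,0,0],"jaw":0.01},
    {"offset":[0,0,0.0025],"angular":[0,0,0],"jaw":0.01}
  ]
}}

```text
time_s: 44.35
eef_pos: [544.4, 115.8, 135.1]
ee_rot: [-0.0, 1.0, 0.011, 0.021]
force: [0.6, -0.0, -1.6]
grip_width: 0.189
```

{"name": "move_arm", "arguments": {
  "motion": [
    {"offset":[0,0,0.0007],"angular":[0,0,0],"jaw":0.01},
    {"offset":[0,0,0.0007],"angular":[0,0,0],"jaw":0.01}
  ]
}}

```text
time_s: 44.6
eef_pos: [544.4, 115.8, 134.4]
ee_rot: [-0.0, 1.0, 0.011, 0.021]
force: [-0.8, 0.3, -1.5]
grip_width: 0.187
```

{"name": "move_arm", "arguments": {
  "motion": [
    {"offset":[0,0,0.0006],"angular":[0,0,0],"jaw":0.01},
    {"offset":[0,0,0.0006],"angular":[0,0,0],"jaw":0.01}
  ]
}}

```text
time_s: 44.85
eef_pos: [544.5, 115.8, 134.0]
ee_rot: [-0.0, 1.0, 0.011, 0.021]
force: [-0.4, 0.5, 0.3]
grip_width: 0.186
```

{"name": "move_arm", "arguments": {
  "motion": [
    {"offset":[0,0,0],"angular":[0,0,0],"jaw":0.025},
    {"offset":[0,0,0],"angular":[0,0,0],"jaw":0.035},
    {"offset":[0,0,0],"angular":[0,0,0],"jaw":0.05},
    {"offset":[0,0,0],"angular":[0,0,0],"jaw":0.05}
  ]
}}

```text
time_s: 45.35
eef_pos: [544.5, 115.8, 133.9]
ee_rot: [-0.0, 1.0, 0.011, 0.021]
force: [-0.4, -0.1, 0.3]
grip_width: 0.588
```

{"name": "move_arm", "arguments": {
  "motion": [
    {"offset":[0,0,-0.02],"angular":[0,0,0],"jaw":0.05},
    {"offset":[0,0,-0.05],"angular":[0,0,0],"jaw":0.05},
    {"offset":[0,0,-0.1],"angular":[0,0,0],"jaw":0.05},
    {"offset":[-0.05,0,-0.12],"angular":[0,0,0],"jaw":0.05},
    {"offset":[-0.11,0,-0.12],"angular":[0,0,0],"jaw":0.05}
  ]
}}

```text
time_s: 45.98
eef_pos: [429.1, 113.3, 250.4]
ee_rot: [-0.0, 1.0, 0.011, 0.022]
force: [-0.1, -0.2, 0.4]
grip_width: 0.586
```

{"name": "move_arm", "arguments": {
  "motion": [
    {"offset":[-0.05,0,-0.01],"angular":[0,0,0],"jaw":0.05},
    {"offset":[-0.08,0,-0.01],"angular":[0,0,0],"jaw":0.05},
    {"offset":[-0.08,0,-0.01],"angular":[0,0,0],"jaw":0.05}
  ]
}}

```text
time_s: 46.35
eef_pos: [348.3, 111.8, 256.3]
ee_rot: [-0.0, 1.0, 0.011, 0.021]
force: [-0.2, -0.3, 0.0]
grip_width: 0.584
```

Run:
```python
from h import *
go([400,115,250],1)
s=cap('scene')['img'];t=cap('top')['img']
print(t.astype(int).mean(2).astype(int)[164:182,283])
hsv=cv2.cvtColor(t,cv2.COLOR_RGB2HSV);m=cv2.inRange(hsv,(3,120,60),(18,255,255));m[:215]=0;m[255:]=0;m[:,:270]=0;m[:,300:]=0
print(cv2.boundingRect(m))
o=np.vstack([cv2.resize(t[60:330,:560,::-1],(600,289),interpolation=cv2.INTER_AREA),cv2.resize(s[190:330,190:450,::-1],(560,300),interpolation=cv2.INTER_CUBIC)[:, :560].copy() if 0 else np.hstack([cv2.resize(s[190:330,190:450,::-1],(560,300),interpolation=cv2.INTER_CUBIC),np.zeros((300,40,3),np.uint8)])])
cv2.imwrite('pics/final.png',o)
```

```text
t 46.35 pos [348.3 111.8 256.3] F [-0.2 -0.3  0. ] w 0.584 
 offset [0.0515, -0.0021, 0.0085] ang [0.0, -2.43, 0.23] mm 52.0
[144 144 145 139 111  90  88  87  91  88  88  91  96 101 109 101  72  66]
(279, 218, 9, 27)
```

View pics/final.png

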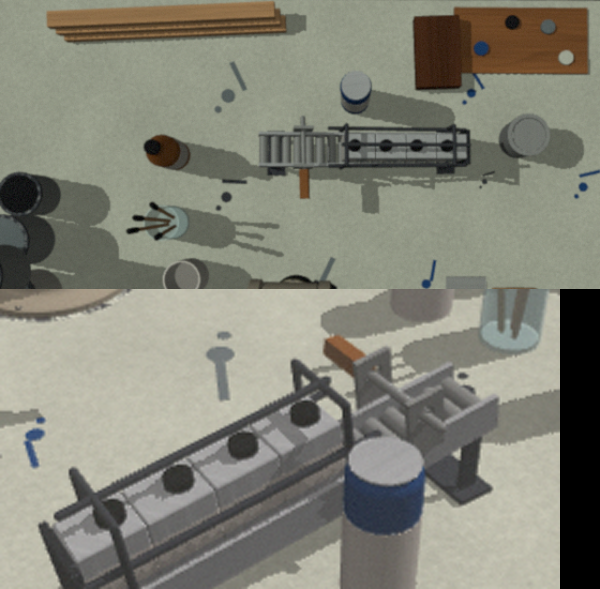

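The final view shows the four tins in a closed row at the stop, with the rod through both eyelets and its tip beyond the far lug (crop (440,428)). Nothing else has moved, so I hand in.

```bash
python3 -c "
from rig import ctrl
print(ctrl.finish_job())"
```

```text
the job is handed in; nothing more can be done
None
```

The job is done and handed in after about 46 s of robot time. I drew the keeper rod out and laid it on the bare table, then loaded the four tins that were there, upright, at the upper end of the rollers. They rolled down into one closed row against the stop. Only then did I push the rod back from the robot's side through both eyelets and let go, with the robot clear of everything.

**Last checks:** The final top and scene views show the four tins closed up at the stop. The rod lies in both eyelets with its tip about 20 mm beyond the far lug. The bystanders visible in those views look unmoved. The final crops cut off most of the spatula and part of the mug, so I did not fully recheck those two.

**What disagreed or failed:**
- **Rod touchdown:** I pressed the held rod to the table with about 43 N at the wrist. That is under the 120 N wrist limit, and the load went through the held rod, not the arm or gripper body. I backed off at once.
- **Scene camera:** It read about 2–3 pixels off from my other measurements, so I aligned the rod mainly from the wrist and top views and the arm's own position readings. My automatic line fit for the rod in that view failed on a shadow, so I read the rod's edges off the pixel values instead.
- **Tin detection:** One top-view check missed the fourth tin, probably because it lay in shadow. The wrist camera found it where I expected.
- **Knocked tin:** I saw no tin get knocked aside during the run.

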